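Screw down the sugar canister's lid

TASK

Close the sugar canister so that no ants get in: take the loose metal lid by its handle, slide it level under the canister's bridge, flat on the black gasket and back against both stop pins, and leave it there. Then turn the T-handle clockwise (a half turn at a time, taking one end of its bar and then the other, works well) until turning has become about twice as stiff as it was while the screw ran free, so that the lid is held firmly; stop there without over-tightening, let go, and leave the other things on the counter where they are.

Things in the scene. Friction and masses are not known exactly. Their poses are not given: they have to be found in the camera images.
- canister: Open steel sugar canister, 78 mm across, 85 mm tall, bolted down on a 132 mm foot. Origin: on its axis at the counter, z up. A fixed bridge spans it along y: 12 mm posts at y = +60 and -60 mm carry a crossbar (20 mm wide, 143 to 157 mm high) with the screw in its middle. Its front (-x side) is open for sliding the lid in under the bridge.
- pin_left (a point): Top of one of two fixed upright stop pins (8 mm diameter, tops 102 mm above the counter) at the canister's back, 35 mm to +x and 31 mm to +y of its axis; the other is at -y. When the lid is fully home its rim touches both pins or stops just short of them.
- seat (a point): Nominal centre of the top of the black gasket ring (84 mm outside, 66 mm inside diameter) on the canister's rim, 91 mm above the counter; the true top lies up to 1 mm higher or lower, differently each time. The lid's disc belongs flat on the gasket, centred here within 6 mm. Axes as canister.
- lid_disc (a point): Loose lid of plain light metal, about 100 g, balanced 30 mm from the disc's centre towards the handle: a disc 84 mm in diameter, 5 mm thick; this point is the disc's centre, half-way up its thickness. z is up, the handle points to -x. It starts flat on the counter, left or right of the canister, handle roughly towards the robot.
- lid_grip (a point): Where to hold the lid: the grip of its handle, 130 mm from the disc's centre along the lid's -x, 28 mm above the disc's underside. The grip is a level bar 14 mm wide (y), 12 mm high, from 69 to 165 mm from the disc's centre. A firm grip (about 45 N) keeps the lid from drooping. Axes as lid_disc.
- bar_center (a point): Middle of the T-handle's bar, on the screw's vertical axis (= canister's axis). The bar is a round rod 10 mm in diameter along this point's x, both ways, with 14 mm balls 61 mm from the axis and a 20 mm hub. It is 208 to 211 mm high at the start. Clockwise from above, handle and screw sink 14 mm per turn; the screw bites after some 2.5 to 6 rad. It stays where it is left.
- bar_end (a point): One end of the T-bar, on its centre line 60 mm from the axis along bar_center's x; the other end is opposite.
- t_handle: The T-handle; place and axes as bar_center. Running free it resists with 0.3 N m (6.5 N at 46 mm from the axis) while it turns; an arm pausing in the turn may feel only 0.2. Once the pad bites this grows by 0.0022 N m per N of clamping, steadily over about one radian: 0.52 N m turning, 0.42 pausing, at 100 N. Above 0.72 N m (190 N) the lid is damaged.
- lid: The same lid; origin at the centre of the disc's underside.
- saucer: Yellow saucer, 120 mm in diameter, 18 mm high, on the other side of the canister than the lid; leave it alone. Origin at its underside.
- tumbler0: Glass tumbler, 68 mm in diameter, 95 mm tall; leave it alone. Origin at its underside.
- tumbler1: Another such glass tumbler; leave it alone.
- tumbler2: A third such glass tumbler; leave it alone.
- pan: Steel pan 150 mm in diameter, 45 mm high, with a long black handle; leave it alone. Origin under the pan's centre.
- jar: Closed steel jar, 70 mm in diameter, 100 mm tall; leave it alone. Origin at its underside.
- spoon: Spoon 160 mm long, lying on the counter; leave it alone.
- pad (a point): Nominal place of the underside of the 32 mm round presser pad below the screw, when screwed right up: on the canister's axis, 106.5 mm above the counter (fixed to the canister: it does not follow the screw). How far the pad really hangs below the T-bar differs by up to 1.5 mm either way, so its height is not known exactly. It presses on the lid without turning; clamping it with 40 to 150 N is right, 100 N best.
There are look-alikes about, which are no part of the job. Of the things like the lid, leave any that is brown, green or pink; of the rest the larger one is meant.

How it is judged:
By the outcome, as a careful person would: the job done as asked, in the order asked, and still so for the second after the job is handed in, with the robot touching nothing.
It also fails if it takes over 72 s, if anything falls off the work surface, if the arm or the gripper's body presses on something with over 40 N, if the wrist force passes 120 N, or if a joint passes its speed limit or range.

ROBOT

A 6-joint arm with a two-finger parallel gripper is mounted at the origin on the work surface. World frame = base frame: x ahead of the robot, y to its left, z up, the work surface at z = 0. Lengths are in m, angles in rad, forces in N, time in s.
With the tool pointing down it reaches from about 0.35 to 0.925 m from the base axis. Payload 6.4 kg.
Tool frame: the origin (TCP) lies midway between the tips of the shut fingers; the grasp point (between the pads) lies 19 mm behind it; z points along the fingers, y is the direction in which the jaws open and shut (so a half turn about z gives the same grasp; the last joint's range is limited). The gripper opens to 85 mm and grips with 20 to 120 N. Pads are 22 mm wide; open, the fingers measure 114 mm over their backs; the gripper's body (76 mm by 85 mm) begins 54 mm behind the grasp point. The pads swing forward as they close: fully open they stand 13 mm farther back than shut.
Start: joints at [1.038, 0.245, 1.558, -0, 1.339, -0.174], TCP at [0.228, 0.609, 0.231] pointing down, gripper open.
Joint ranges: [-3.13, 3.13], [-1.02, 2.26], [0.13, 2.54], [-0.95, 4.09], [0.21, 2.88], [-2.74, 2.74]. Speed limits (rad/s): [2.57, 2.57, 3.14, 3.14, 3.14, 3.14].

INTERFACE

Orientations are given as a unit quaternion [x, y, z, w].
In Python, from bench import robot gives the robot as it stands.
- The arm moves only by the tool arm_command, never from a script. Its argument "moves" is one flat list of numbers, 7 for each row, row after row: the shift along the tool's x, y, z each as a share of 25 cm, from -1 to 1, then the turn, a rotation vector about the tool's x, y, z each as a share of 1.5 rad, from -1 to 1, then the opening, from 0 (shut) to 1 (fully open). In form: [tx, ty, tz, rx, ry, rz, grip, tx, ty, tz, rx, ry, rz, grip, ...]. A call has 1 to 5 rows; each row shifts and turns the commanded pose from where the row before left it, along the tool's axes as they then stand; what a row does not reach is not made up. A row lasts 1/8 s, in which the tool goes at most 62.5 mm and 10.7 degrees, less where a joint would pass 70% of its speed; a pose out of reach is approached as far as the arm can. A call with a number of a shift or a turn outside -1 to 1 is refused whole. A call with a gripper value outside its range is refused whole. The fingers move at their own pace and stop on an object; "grip_force" is the grip in N (left out, the last holds). Time passes only in rows, so rows that do not move let the fingers close. It gives the time, the measured TCP pose, the force and the opening at its end, in the units of the state.
- robot.read_state(): the state, without advancing time (a new reading comes with each control period).
- robot.capture(name): name is "side" or "top" or "wrist"; returns (picture, depth): 480x640x3 uint8, red, green, blue; 480x640 float32, m along the optical axis (not along the pixel's ray), 0 where there is no reading.
- robot.calibration(name): a dict with "mtx" (3x3 intrinsics, pixels), "rvec" (rotation vector, rad) and "tvec" (3), from world to camera coordinates, as OpenCV has them; the wrist camera has in their place "hand_eye" (4x4, takes a point from camera to tool coordinates, whose origin is the TCP and whose axes are the flange's). Camera axes: x right, y down, z forward; pixel columns grow to the right and rows downward; lengths in m; the calibration is good to about 2 mm. A picture is of the moment at which its call begins: read the wrist's pose just before it. calibration takes no time and is no camera call.
- robot.sign_off(): hands the job in, once; it reports no verdict.
The state is a dict: "time_s": time; "qpos": joint angles; "joint_vel": joint speeds; "tau": joint torques, N m; "tcp_pos": TCP position; "tcp_rot": TCP orientation; "force": force on the tool from outside, world axes, zero at the start; "torque": the same for the moment, N m; "grip_width": opening from 0.0 (shut) to 1.0 (fully open).
Only numpy, scipy, OpenCV 4.12 (cv2) and the standard library are available. Lean on these libraries where they do the work, as an engineer would, in place of code of your own. Each camera call takes 0.05 s, during which the arm holds its last target.

## Working session

There is one attempt and no reset: what is moved stays moved. The work goes in short steps, Python scripts to look and compute and a tool call to move; the robot and the scene stay as the last step left them, time stands still between calls to the robot, and variables do not carry over. Pictures are saved under pics/ and viewed, and the job is handed in when it is done.

Besides the shell and the picture viewer there is one more tool, called after "Request:" as name(argument=value, ...) on one line, values as JSON. arm_command: Moves the arm, as the interface text tells. Its arguments: {"type":"object","properties":{"moves":{"type":"array"},"grip_force":{"type":"number"}},"required":["moves"]}

```bash
ls; mkdir -p pics; cat > h.py <<'E'
import numpy as np, cv2
from bench import robot
from scipy.spatial.transform import Rotation as R
def cam(name, st=None):
    c=robot.calibration(name); K=np.array(c["mtx"])
    if "hand_eye" in c:
        st=st or robot.read_state()
        T=np.eye(4);T[:3,:3]=R.from_quat(st["tcp_rot"]).as_matrix();T[:3,3]=st["tcp_pos"]
        M=T@np.array(c["hand_eye"]) # cam->world
    else:
        W=np.eye(4);W[:3,:3]=cv2.Rodrigues(np.array(c["rvec"],float))[0];W[:3,3]=np.ravel(c["tvec"]);M=np.linalg.inv(W)
    return K,M
def shot(name,tag):
    st=robot.read_state();K,M=cam(name,st)
    im,d=robot.capture(name)
    cv2.imwrite(f"pics/{tag}.png",im[:,:,::-1]);np.savez(f"pics/{tag}.npz",im=im,d=d,K=K,M=M)
    return im,d,K,M
def load(tag):
    z=np.load(f"pics/{tag}.npz");return z["im"],z["d"],z["K"],z["M"]
def ray(K,M,u,v):
    r=M[:3,:3]@np.array([(u-K[0,2])/K[0,0],(v-K[1,2])/K[1,1],1.]);return M[:3,3],r
def atz(K,M,u,v,z):
    o,r=ray(K,M,u,v);return o+r*(z-o[2])/r[2]
def dep(d,K,M,u,v):
    o,r=ray(K,M,u,v);return o+r*d[int(v),int(u)]
def cloud(d,K,M):
    v,u=np.mgrid[:d.shape[0],:d.shape[1]]
    p=np.stack([(u-K[0,2])/K[0,0]*d,(v-K[1,2])/K[1,1]*d,d],-1)
    return p@M[:3,:3].T+M[:3,3]
def proj(K,M,p):
    q=np.linalg.inv(M)@np.r_[p,1];q=K@q[:3];return q[:2]/q[2]
def tri(obs):
    A=0;b=0
    for (K,M,u,v) in obs:
        o,r=ray(K,M,u,v);r=r/np.linalg.norm(r);P=np.eye(3)-np.outer(r,r);A=A+P;b=b+P@o
    return np.linalg.solve(A,b)
def crop(tag,u0,v0,u1,v1,s,out):
    im=load(tag)[0][v0:v1,u0:u1,::-1];cv2.imwrite(f"pics/{out}.png",cv2.resize(im,None,fx=s,fy=s,interpolation=cv2.INTER_CUBIC))
E
python3 - <<'E'
from h import *
print(robot.read_state())
for n in("top","side","wrist"):
    _,_,K,M=shot(n,n+"0");print(n,K.round(1).tolist(),M.round(3).tolist())
E
```

```text
pics
{'time_s': 0.0, 'qpos': array([ 1.03790830e+00,  2.45817041e-01,  1.55903287e+00, -1.25169204e-06,
        1.33867038e+00, -1.74091429e-01]), 'joint_vel': array([ 0.00100353, -0.0003998 , -0.00114382,  0.00204317, -0.00227779,
       -0.00026779]), 'tau': array([-2.24829644e-03, -4.29495835e+01, -3.26136947e+01, -2.07789685e-04,
        5.23939932e-03,  1.29996579e-05]), 'tcp_pos': array([0.22794749, 0.60812356, 0.23016828]), 'tcp_rot': array([ 1.78437334e-01,  9.83950806e-01, -9.04432505e-04, -3.33075935e-04]), 'force': array([-0.3916409 ,  0.56620122, -0.02334463]), 'torque': array([-0.0079465 , -0.04371059, -0.0038094 ]), 'grip_width': 1.000433156584196}
top [[586.8, 0.0, 310.2], [0.0, 586.8, 241.6], [0.0, 0.0, 1.0]] [[-0.016, -0.999, 0.047, 0.455], [-1.0, 0.017, 0.005, 0.004], [-0.005, -0.047, -0.999, 1.708], [0.0, 0.0, 0.0, 1.0]]
side [[560.5, 0.0, 315.2], [0.0, 560.5, 236.4], [0.0, 0.0, 1.0]] [[-0.967, -0.198, 0.159, 0.356], [-0.254, 0.747, -0.614, 0.725], [0.003, -0.635, -0.773, 1.057], [0.0, 0.0, 0.0, 1.0]]
wrist [[404.9, 0.0, 323.9], [0.0, 404.9, 242.1], [0.0, 0.0, 1.0]] [[0.352, 0.897, 0.267, 0.16], [0.936, -0.337, -0.102, 0.634], [-0.001, 0.286, -0.958, 0.373], [0.0, 0.0, 0.0, 1.0]]
```

View pics/top0.png

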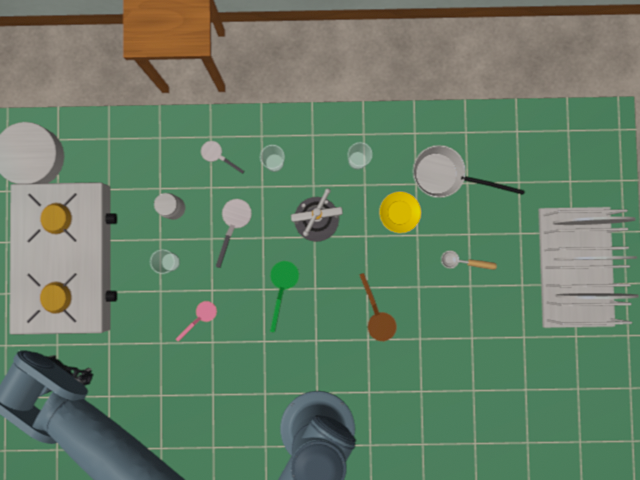

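View pics/side0.png

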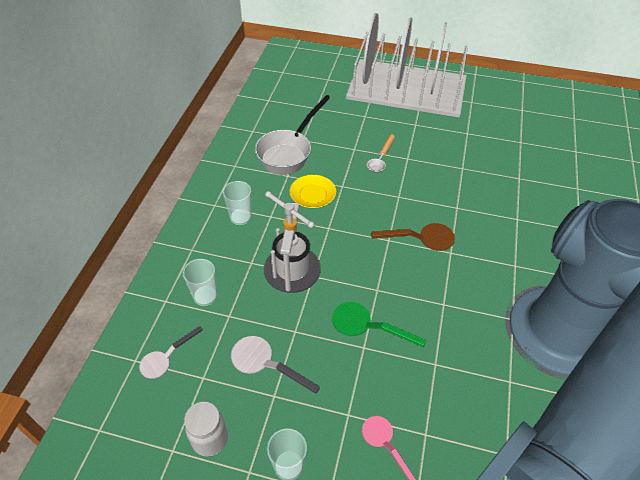

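Lid-like things in the top view are metal large (237,213), metal small (211,151), green (285,274), pink (206,311), brown (381,326) and the spoon (450,260). By the description I want the larger metal one, at (237,213). I'll check it in a close crop.

```bash
python3 - <<'E'
from h import *
crop("top0",190,130,370,280,4,"c1")
crop("side0",220,170,340,400,2.6,"c2")
E
```

```text
(no output)
```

View pics/c1.png

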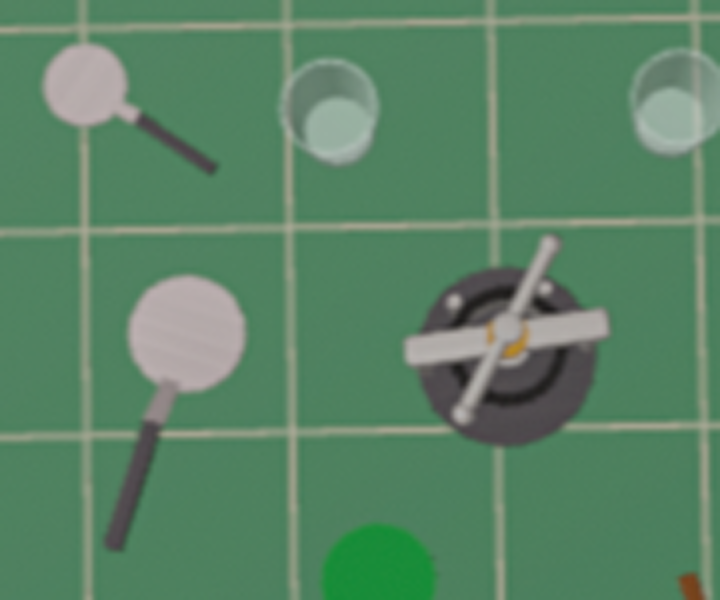

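View pics/c2.png

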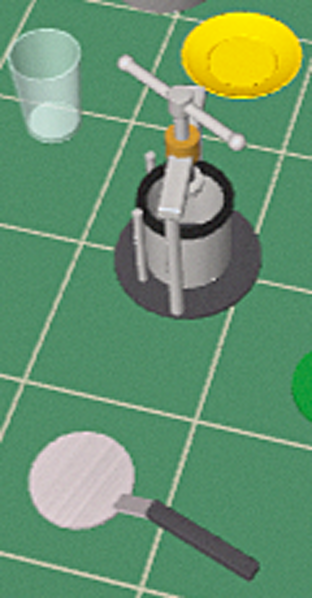

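View pics/wrist0.png

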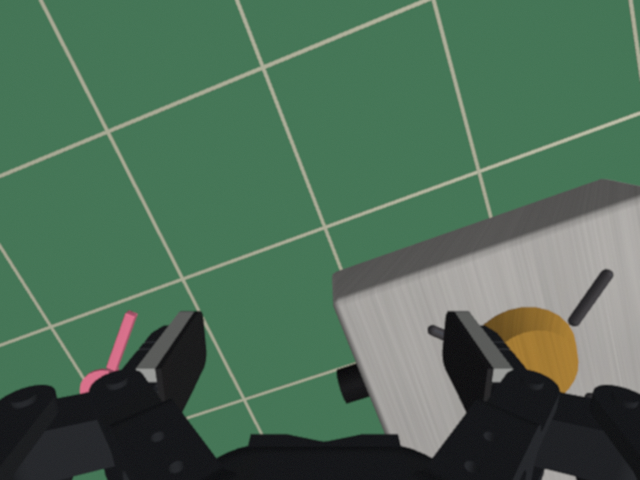

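```bash
python3 - <<'E'
from h import *
_,dt,Kt,Mt=load("top0");_,ds,Ks,Ms=load("side0")
P={"disc":((236.9,213.3),(251.5,355)),"hend":((218.3,267),(318,388)),"bar":((317.3,212),(289.6,207.3)),"be1":((327.5,190.8),(268,193.8)),"be2":((305.8,233.5),(311.5,224.6)),
"pinL":((303.5,205.3),(272.7,252)),"pinR":((326.5,201.8),(277.7,230.4))}
for n,(a,b) in P.items():
    p=tri([(Kt,Mt,*a),(Ks,Ms,*b)]);print(n,p.round(4),proj(Kt,Mt,p).round(1)-a,proj(Ks,Ms,p).round(1)-b, "dep",dep(dt,Kt,Mt,*a).round(3),dep(ds,Ks,Ms,*b).round(3))
# clouds
for t in("top0","side0"):
    _,d,K,M=load(t);c=cloud(d,K,M);ok=d>0
    # disc
    c0=c[ok]
    m=(abs(c0[:,2]-.005)<.006)&(np.hypot(c0[:,0]-.53,c0[:,1]-.1)<.4)
    for lo in np.arange(0.19,.22,.01):
        mm=(abs(c0[:,2]-lo-.005)<.005)&(np.hypot(c0[:,0]-.52,c0[:,1])<.1);print(t,lo,mm.sum(),c0[mm].mean(0) if mm.sum() else "")
E
```

```text
disc [ 0.622   0.225  -0.0053] [0. 0.] [0.1 0. ] dep [ 0.621  0.224 -0.   ] [0.62  0.23  0.005]
hend [0.4655 0.2754 0.0296] [ 0.  -0.1] [0.1 0. ] dep [0.465 0.274 0.036] [0.465 0.277 0.033]
bar [ 0.6008 -0.0089  0.2102] [0. 0.] [0. 0.] dep [ 0.6   -0.009  0.216] [ 0.598 -0.001  0.22 ]
be1 [ 0.6555 -0.036   0.2079] [ 0.  -0.1] [0.2 0. ] dep [ 0.654 -0.036  0.22 ] [ 0.653 -0.028  0.217]
be2 [0.5463 0.0215 0.2065] [0. 0.] [0. 0.] dep [0.546 0.021 0.214] [0.545 0.028 0.215]
pinL [0.6314 0.028  0.097 ] [ 0.  -0.2] [0.2 0. ] dep [0.63  0.028 0.103] [0.63  0.033 0.104]
pinR [ 0.6402 -0.0357  0.0938] [ 0.  -0.1] [0.1 0. ] dep [ 0.639 -0.036  0.103] [ 0.637 -0.028  0.104]
top0 0.19 0 
top0 0.2 23 [0.57784705 0.00527733 0.20740752]
top0 0.21000000000000002 118 [0.58047477 0.00316262 0.2146217 ]
side0 0.19 11 [ 0.59875378 -0.00080949  0.19310797]
side0 0.2 50 [0.58260676 0.00992014 0.20662358]
side0 0.21000000000000002 190 [0.58122171 0.00654963 0.21436997]
```

```bash
cat >> h.py <<'E'
def plan(target,yaw_y=None,st=None,tilt=True):
    """total delta to TCP target with tool z down and tool y at world yaw yaw_y (deg); in share units"""
    st=st or robot.read_state()
    R0=R.from_quat(st["tcp_rot"]);p=np.array(st["tcp_pos"])
    d=R0.inv().apply(np.array(target)-p)/.25
    y0=R0.as_matrix()[:,1];cur=np.degrees(np.arctan2(y0[1],y0[0]))
    if yaw_y is None: yaw_y=cur
    a=np.radians(yaw_y);y=np.array([np.cos(a),np.sin(a),0]);z=np.array([0,0,-1.]);x=np.cross(y,z)
    Rt=R.from_matrix(np.stack([x,y,z],1))
    rv=(R0.inv()*Rt).as_rotvec()/1.5
    print("t",round(st["time_s"],2),"pos",p.round(4),"yawy",cur.round(2),"F",np.round(st["force"],2),"T",np.round(st["torque"],3),"g",round(st["grip_width"],3))
    print(" shift",d.round(4),"rot",rv.round(4),"rows>=",max(np.linalg.norm(d)/.25,np.linalg.norm(rv)/.1245).round(2))
    return d,rv
E
python3 - <<'E'
from h import *
plan([.42,.12,.30])
plan([.42,.12,.30],82)
E
```

```text
t 0.15 pos [0.228  0.6082 0.2304] yawy 69.44 F [0.56 0.25 0.1 ] T [ 0.005  0.046 -0.02 ] g 1.0
 shift [-1.4048 -1.5593 -0.2763] rot [-0.001  -0.0002 -0.    ] rows>= 8.47
t 0.15 pos [0.228  0.6082 0.2304] yawy 69.44 F [0.56 0.25 0.1 ] T [ 0.005  0.046 -0.02 ] g 1.0
 shift [-1.4048 -1.5593 -0.2763] rot [-0.001  -0.0003 -0.1461] rows>= 8.47
```

Request:
arm_command(moves=[-0.14,-0.156,-0.028,0,0,0,1,-0.14,-0.156,-0.028,0,0,0,1,-0.14,-0.156,-0.028,0,0,0,1,-0.14,-0.156,-0.028,0,0,0,1,-0.14,-0.156,-0.028,0,0,0,1])

```text
time_s: 0.78
tcp_pos: [0.3238, 0.3629, 0.2663]
tcp_rot: [0.178, 0.984, -0.0, 0.0]
force: [0.8, -0.3, 0.3]
grip_width: 1.004
```

Request:
arm_command(moves=[-0.14,-0.156,-0.028,0,0,0,1,-0.14,-0.156,-0.028,0,0,0,1,-0.14,-0.156,-0.028,0,0,0,1,-0.14,-0.156,-0.028,0,0,0,1,-0.14,-0.156,-0.028,0,0,0,1])

```text
time_s: 1.4
tcp_pos: [0.4192, 0.1189, 0.3014]
tcp_rot: [0.178, 0.984, 0.0, 0.0]
force: [1.3, 0.5, 0.4]
grip_width: 1.0
```

Request:
arm_command(moves=[0,0,0,0,0,0,0.5,0,0,0,0,0,0,0.5])

```text
time_s: 1.65
tcp_pos: [0.4187, 0.1207, 0.3009]
tcp_rot: [0.179, 0.984, 0.0, -0.0]
force: [-0.1, 0.6, -0.7]
grip_width: 0.606
```

```bash
python3 - <<'E'
from h import *
shot("wrist","w1")
plan([.42,-0.06,.30])
E
```

```text
t 1.7 pos [0.4185 0.1212 0.3009] yawy 69.5 F [ 0.45 -0.63 -0.25] T [ 0.027 -0.012 -0.055] g 0.521
 shift [-0.2594 -0.6768  0.0033] rot [-0.     -0.0006 -0.    ] rows>= 2.9
```

View pics/w1.png

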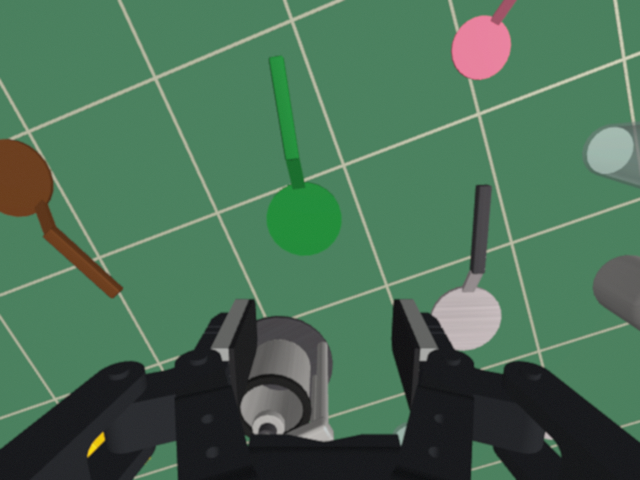

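```bash
python3 - <<'E'
from h import *
plan([.66,.12,.36])
plan([.70,-.0,.36])
E
```

```text
t 1.7 pos [0.4185 0.1212 0.3009] yawy 69.5 F [ 0.45 -0.63 -0.25] T [ 0.027 -0.012 -0.055] g 0.521
 shift [-0.9061  0.3338 -0.2373] rot [-0.     -0.0006 -0.    ] rows>= 3.98
t 1.7 pos [0.4185 0.1212 0.3009] yawy 69.5 F [ 0.45 -0.63 -0.25] T [ 0.027 -0.012 -0.055] g 0.521
 shift [-1.2241 -0.0597 -0.2376] rot [-0.     -0.0006 -0.    ] rows>= 4.99
```

Request:
arm_command(moves=[-0.18,0.067,-0.047,0,0,0,0.5,-0.18,0.067,-0.047,0,0,0,0.5,-0.18,0.067,-0.047,0,0,0,0.5,-0.18,0.067,-0.047,0,0,0,0.5,-0.18,0.067,-0.047,0,0,0,0.5])

```text
time_s: 2.33
tcp_pos: [0.66, 0.1222, 0.3597]
tcp_rot: [0.177, 0.984, -0.0, -0.0]
force: [0.0, 0.6, -0.0]
grip_width: 0.5
```

Request:
arm_command(moves=[0,0,0,0,0,0,0.5,0,0,0,0,0,0,0.5])

```text
time_s: 2.58
tcp_pos: [0.6583, 0.1215, 0.3592]
tcp_rot: [0.177, 0.984, -0.0, -0.001]
force: [-0.6, 0.4, 0.4]
grip_width: 0.503
```

```bash
python3 - <<'E'
from h import *
shot("wrist","w2")
plan([.7,0,.36])
E
```

```text
t 2.62 pos [0.658  0.1213 0.3596] yawy 69.55 F [ 0.41  0.52 -0.31] T [-0.037 -0.011 -0.027] g 0.504
 shift [-0.3268 -0.3958 -0.0018] rot [-0.0002 -0.0007 -0.    ] rows>= 2.05
```

Request:
arm_command(moves=[-0.1,-0.13,0,0,0,0,0.5,-0.1,-0.13,0,0,0,0,0.5,-0.1,-0.13,0,0,0,0,0.5,0,0,0,0,0,0,0.5,0,0,0,0,0,0,0.5])

```text
time_s: 3.25
tcp_pos: [0.6943, 0.0033, 0.3604]
tcp_rot: [0.178, 0.984, 0.0, -0.0]
force: [0.9, -0.3, 0.3]
grip_width: 0.501
```

```bash
python3 - <<'E'
from h import *
shot("wrist","w3")
E
```

```text
(no output)
```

View pics/w2.png

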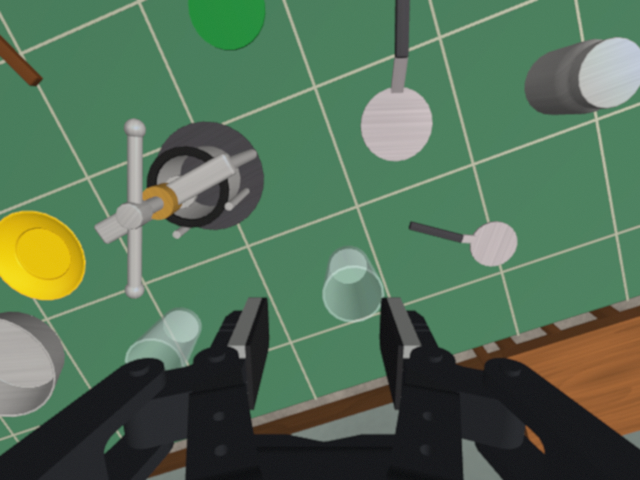

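View pics/w3.png

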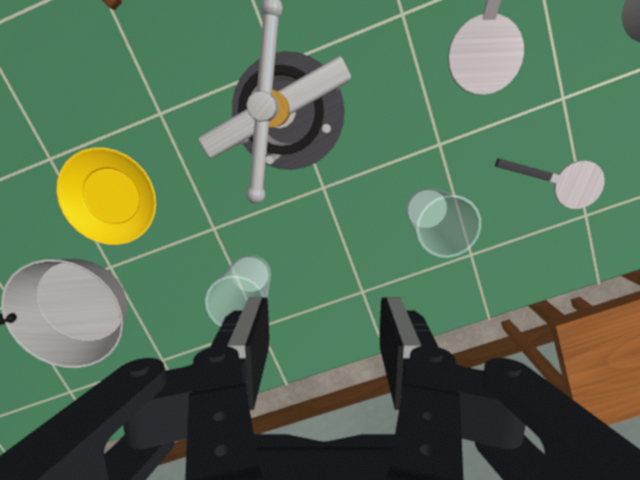

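```bash
python3 - <<'E'
from h import *
crop("w2",90,105,290,305,4,"c3");crop("w3",190,0,360,210,3.5,"c4")
a=cv2.imread("pics/c3.png");print(a.shape)
crop("w1",410,170,530,360,3,"c5")
crop("w2",350,0,450,170,3,"c6")
b=[cv2.imread(f"pics/{n}.png") for n in("c5","c6")];h=max(x.shape[0] for x in b)
cv2.imwrite("pics/c56.png",np.hstack([cv2.copyMakeBorder(x,0,h-x.shape[0],0,0,0) for x in b]))
E
```

```text
(800, 800, 3)
```

View pics/c3.png

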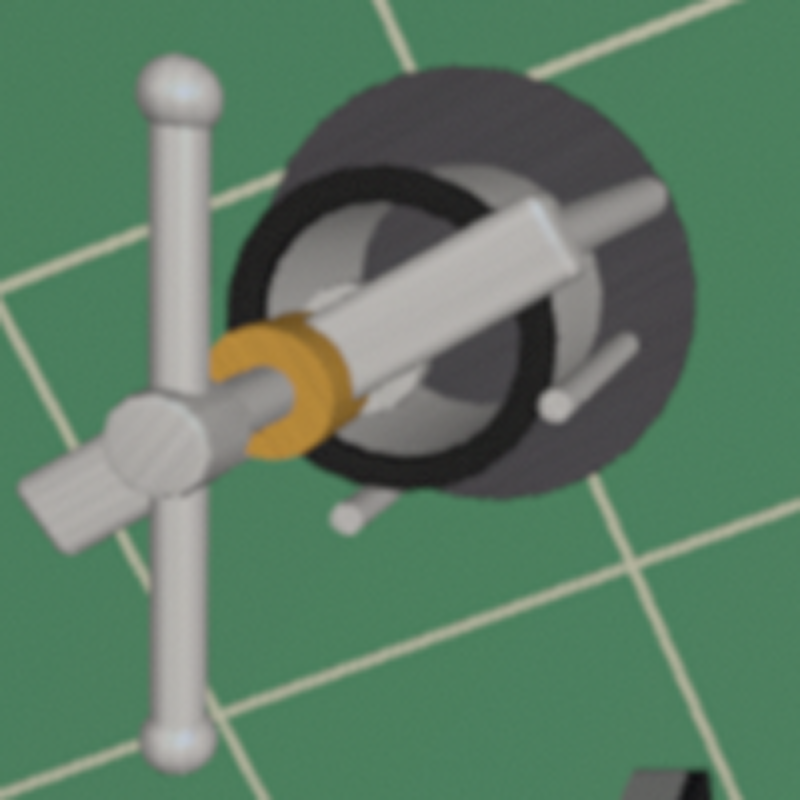

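View pics/c4.png

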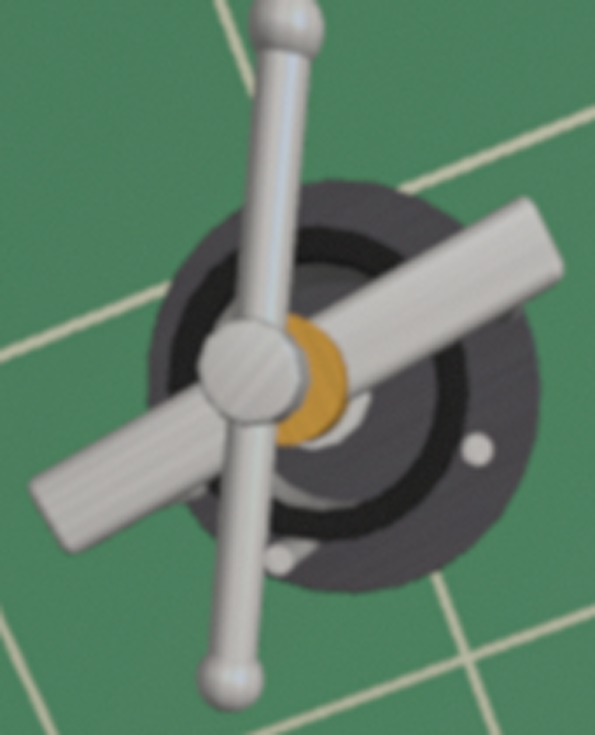

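View pics/c56.png

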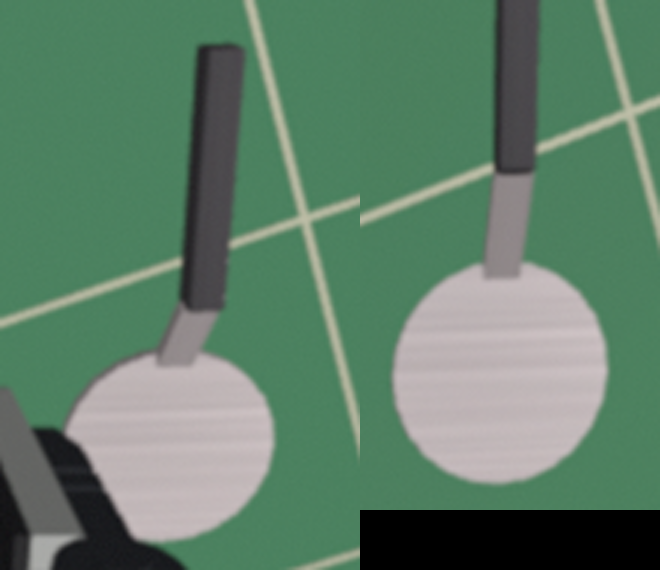

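```bash
python3 - <<'E'
from h import *
C={n:load(n)[2:] for n in("w1","w2","w3","top0")}
O={"ball1":{"w2":(135.3,127.5),"w3":(272,6.3)},"ball2":{"w2":(135,288.8),"w3":(256,194.9)},
"pinL":{"w2":(229,206.3),"w3":(326.6,128.3)},"pinR":{"w2":(176.8,234.8),"w3":(269.4,159.7)},"gask":{"w2":(188,187),"w3":(280.6,109.4)},
"disc":{"w1":(467.3,318.3),"w2":(396.7,124.3),"w3":(487,53)},"hnear":{"w1":(478.3,271.7),"w2":(402.3,56.7)}}
r={}
for n,o in O.items():
    p=tri([(*C[k],*uv) for k,uv in o.items()]);r[n]=p
    print(n,p.round(4),[ (proj(*C[k],p)-uv).round(1).tolist() for k,uv in o.items()],[dep(load(k)[1],*C[k],*uv).round(3).tolist() for k,uv in o.items()])
z={"disc":.005,"hnear":.034,"pinL":.102,"pinR":.102,"gask":.091,"ball1":.2095,"ball2":.2095}
for n,o in O.items(): print(n,[atz(*C[k],*uv,z[n]).round(4).tolist() for k,uv in o.items()])
print("hend w1",atz(*C["w1"],484,185.7,.034), "top",atz(*C["top0"],218.3,267,.034),"disc top",atz(*C["top0"],236.9,213.3,.005))
b=(r["ball1"]+r["ball2"])/2;v=r["ball2"]-r["ball1"];print("bar",b,np.linalg.norm(v),np.degrees(np.arctan2(v[1],v[0])))
w=r["pinL"]-r["pinR"];print(np.linalg.norm(w),np.degrees(np.arctan2(-w[0],w[1])))
E
```

```text
ball1 [0.5481 0.023  0.2092] [[-0.0, -0.0], [0.0, 0.0]] [[0.549, 0.025, 0.215], [0.55, 0.023, 0.217]]
ball2 [ 0.6571 -0.0359  0.207 ] [[0.5, 0.5], [-0.5, -0.6]] [[0.655, -0.032, 0.213], [0.657, -0.034, 0.215]]
pinL [0.6334 0.0296 0.1021] [[0.0, 0.0], [-0.0, -0.0]] [[0.633, 0.03, 0.102], [0.633, 0.03, 0.102]]
pinR [ 0.6416 -0.0328  0.1021] [[-0.1, -0.1], [0.1, 0.1]] [[0.642, -0.032, 0.103], [0.641, -0.033, 0.103]]
gask [ 0.6015 -0.0061  0.0868] [[-0.2, -0.2], [0.2, 0.3]] [[0.6, 0.02, 0.157], [0.606, 0.001, 0.17]]
disc [0.6225 0.2274 0.0059] [[-0.6, 0.2], [0.4, -0.7], [0.2, 0.4]] [[0.623, 0.228, 0.006], [0.623, 0.227, 0.005], [0.622, 0.227, 0.006]]
hnear [0.5572 0.2494 0.03  ] [[0.1, -0.0], [-0.1, 0.0]] [[0.556, 0.249, 0.033], [0.558, 0.248, 0.035]]
ball1 [[0.5482, 0.0231, 0.2095], [0.5481, 0.023, 0.2095]]
ball2 [[0.656, -0.0345, 0.2095], [0.6573, -0.0353, 0.2095]]
pinL [[0.6334, 0.0296, 0.102], [0.6334, 0.0296, 0.102]]
pinR [[0.6418, -0.0328, 0.102], [0.6415, -0.0329, 0.102]]
gask [[0.6017, -0.0045, 0.091], [0.6015, -0.0059, 0.091]]
disc [[0.6231, 0.2283, 0.005], [0.6232, 0.2268, 0.005], [0.6221, 0.2277, 0.005]]
hnear [[0.5552, 0.2483, 0.034], [0.5575, 0.2486, 0.034]]
hend w1 [0.46657045 0.27699273 0.034     ] top [0.465268   0.27459902 0.034     ] disc top [0.62087462 0.2236369  0.005     ]
bar [ 0.60257737 -0.00647375  0.2080987 ] 0.12392402850884204 -28.40394752202142
0.06298546719040124 7.507391006066151
```

```bash
python3 - <<'E'
from h import *
plan([.4987,.2668,.10],72.4)
E
```

```text
t 3.3 pos [0.6944 0.0036 0.3605] yawy 69.51 F [-0.51 -0.42 -0.24] T [ 0.004 -0.037  0.046] g 0.5
 shift [1.1019 0.7118 1.0421] rot [ 0.0003  0.0002 -0.0336] rows>= 6.7
```

Request:
arm_command(moves=[0.138,0.089,0.06,0,0,0,0.6,0.138,0.089,0.06,0,0,0,0.6,0.138,0.089,0.06,0,0,0,0.6,0.138,0.089,0.06,0,0,0,0.6,0.138,0.089,0.16,0,0,0,0.6])

```text
time_s: 3.92
tcp_pos: [0.5723, 0.1695, 0.2622]
tcp_rot: [0.178, 0.984, 0.001, 0.003]
force: [-0.8, -0.4, -0.2]
grip_width: 0.599
```

Request:
arm_command(moves=[0.138,0.089,0.16,0,0,0,0.6,0.138,0.089,0.16,0,0,0,0.6,0.136,0.089,0.16,0,0,0,0.6,0,0,0.1,0,0,-0.034,0.6,0,0,0,0,0,0,0.6])

```text
time_s: 4.55
tcp_pos: [0.497, 0.2665, 0.1132]
tcp_rot: [0.152, 0.988, -0.001, -0.002]
force: [-0.6, 0.2, -0.7]
grip_width: 0.599
```

```bash
python3 - <<'E'
from h import *
shot("wrist","w4")
plan([.4987,.2668,.009],72.4)
E
```

```text
t 4.6 pos [0.4988 0.2664 0.1152] yawy 72.4 F [0.36 0.28 0.6 ] T [-0.029 -0.025 -0.014] g 0.609
 shift [0.0005 0.0014 0.4246] rot [-0.0002 -0.0004  0.    ] rows>= 1.7
```

View pics/w4.png

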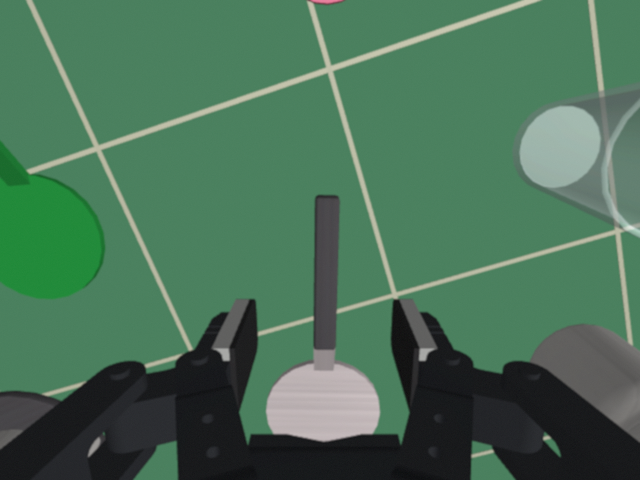

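Request:
arm_command(moves=[0,0,0.12,0,0,0,0.5,0,0,0.12,0,0,0,0.4,0,0,0.12,0,0,0,0.4,0,0,0.062,0,0,0,0.4,0,0,0,0,0,0,0.4])

```text
time_s: 5.22
tcp_pos: [0.4999, 0.2657, 0.0098]
tcp_rot: [0.154, 0.988, -0.0, -0.0]
force: [-0.6, 0.4, 0.7]
grip_width: 0.404
```

Request:
arm_command(moves=[0,0,0,0,0,0,0,0,0,0,0,0,0,0,0,0,0,0,0,0,0,0,0,0,0,0,0,0,0,0,0,0,0,0,0], grip_force=60)

```text
time_s: 5.85
tcp_pos: [0.5005, 0.266, 0.0103]
tcp_rot: [0.153, 0.988, 0.0, 0.001]
force: [1.9, 1.3, 3.1]
grip_width: 0.151
```

```bash
python3 - <<'E'
from h import *
# insertion start: disc 110mm short of the seat along canister -x
import math
a=math.radians(7.7);ex=np.array([math.cos(a),math.sin(a)])
ax=np.array([.6025,-.0062])
for back in(.110,0): print(back,ax-ex*(.13+back))
plan([*(ax-ex*.24),.12],97.7)
E
```

```text
0.11 [ 0.36466403 -0.03835668]
0 [ 0.47367218 -0.0236182 ]
t 5.85 pos [0.5005 0.266  0.0103] yawy 72.38 F [1.89 1.29 3.12] T [ 0.149 -0.477  0.155] g 0.151
 shift [ 0.1486 -1.3244 -0.4409] rot [ 0.0005  0.0014 -0.2946] rows>= 5.62
```

Request:
arm_command(moves=[0,0,-0.04,0,0,0,0,0,0,-0.1,0,0,0,0,0.1,-0.06,-0.1,0,0,0,0,0.13,-0.08,-0.1,0,0,0,0,0.12,-0.08,-0.1,0,0,0,0])

```text
time_s: 6.48
tcp_pos: [0.3972, 0.2392, 0.1196]
tcp_rot: [0.153, 0.988, -0.001, -0.002]
force: [0.3, -0.1, -0.6]
grip_width: 0.15
```

```bash
python3 - <<'E'
from h import *
shot("wrist","w5")
plan([.3795,-.0363,.12],97.7)
E
```

```text
t 6.53 pos [0.3951 0.2391 0.1218] yawy 72.41 F [ 0.14  3.75 -1.61] T [0.236 0.128 0.011] g 0.151
 shift [-0.2737 -1.069   0.0076] rot [-0.0004 -0.0015 -0.2943] rows>= 4.41
```

View pics/w5.png

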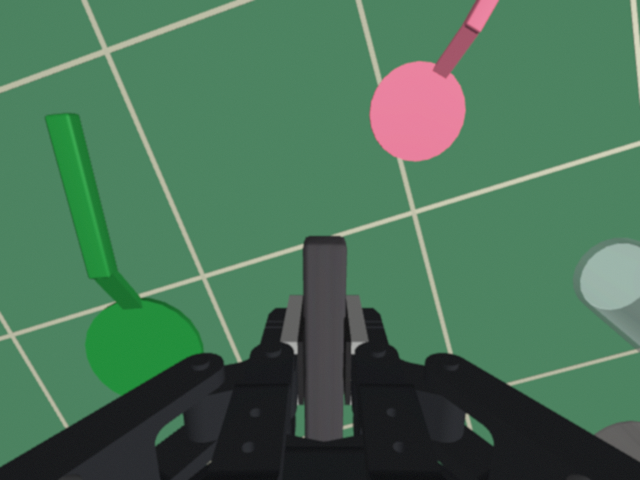

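Request:
arm_command(moves=[-0.045,-0.178,0,0,0,0,0,-0.045,-0.178,0,0,0,0,0,-0.046,-0.178,0,0,0,0,0,-0.046,-0.178,0,0,0,0,0,-0.046,-0.178,0,0,0,0,0])

```text
time_s: 7.15
tcp_pos: [0.3851, 0.0094, 0.1192]
tcp_rot: [0.153, 0.988, 0.0, -0.001]
force: [1.1, -0.6, -2.1]
grip_width: 0.147
```

Request:
arm_command(moves=[-0.046,-0.178,0,0,0,0,0,0,0,0,0,0,-0.1,0,0,0,0,0,0,-0.1,0,0,0,0,0,0,-0.094,0,0,0,0,0,0,0,0])

```text
time_s: 7.78
tcp_pos: [0.383, -0.0351, 0.1191]
tcp_rot: [-0.066, 0.998, 0.0, -0.001]
force: [-0.2, -1.0, -2.1]
grip_width: 0.15
```

```bash
python3 - <<'E'
from h import *
shot("side","s1");shot("top","t1")
plan([.3795,-.0363,.1],97.7)
crop("side","side" and 0,0,1,1,1,"x") if 0 else None
crop("s1",220,160,460,340,3.3,"c7")
crop("t1",250,170,370,290,5,"c8")
_,d,K,M=load("s1");c=cloud(d,K,M);m=(d>0)&(np.hypot(c[...,0]-.508,c[...,1]+.019)<.035);print(m.sum(),np.median(c[m],0))
_,d,K,M=load("t1");c=cloud(d,K,M);m=(d>0)&(np.hypot(c[...,0]-.508,c[...,1]+.019)<.035)&(c[...,2]<.16);print(m.sum(),np.median(c[m],0));
p=c[m];A=np.c_[p[:,:2],np.ones(len(p))];print(np.linalg.lstsq(A,p[:,2],rcond=None)[0])
E
```

```text
t 7.88 pos [ 0.3834 -0.0352  0.1193] yawy 97.51 F [ 0.95 -0.45 -1.58] T [ 0.023  0.126 -0.051] g 0.151
 shift [ 0.0161 -0.0025  0.0771] rot [ 0.0004 -0.0007 -0.0022] rows>= 0.32
1220 [ 0.50777678 -0.01818774  0.10783169]
519 [ 0.50868616 -0.01831683  0.11041879]
[-0.00031329  0.00246601  0.1106462 ]
```

View pics/c7.png

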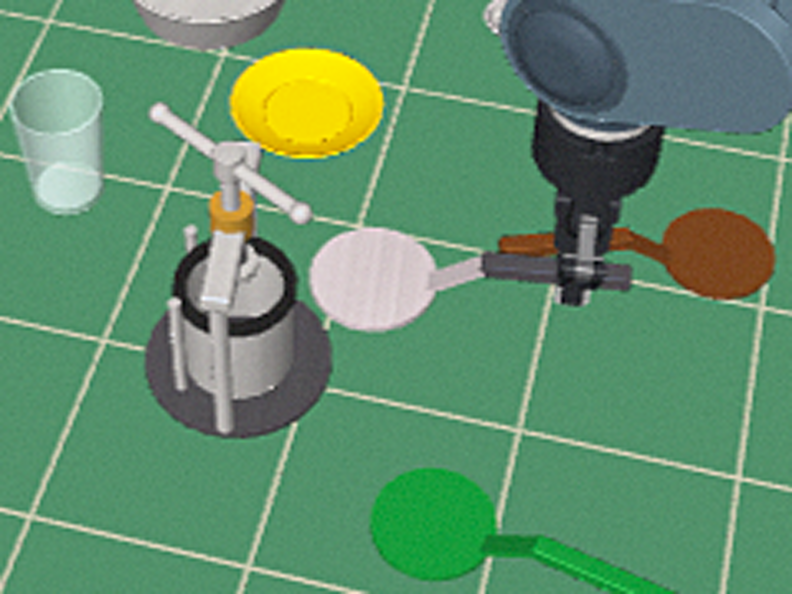

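View pics/c8.png

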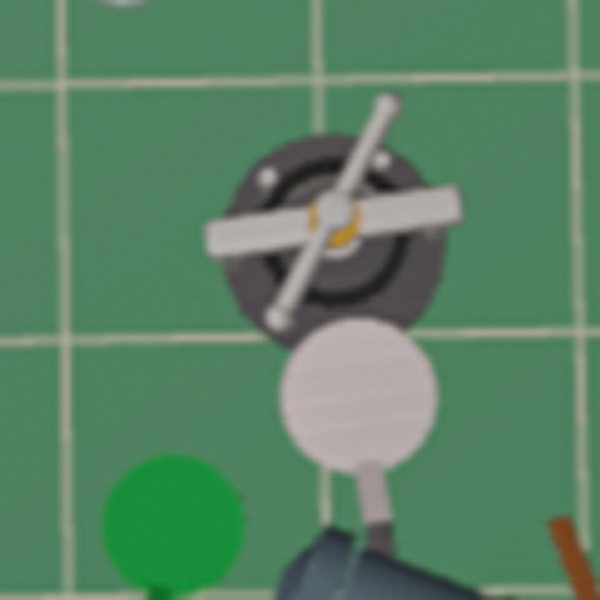

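```bash
python3 - <<'E'
from h import *
_,_,K,M=load("t1");print(atz(K,M,321.8,249,.114))
# bias check with known: pins & disc in top
print("pinL",atz(K,M,250+268/5,170+178/5,.102),"pinR",atz(K,M,250+382/5,170+160/5,.102))
st=robot.read_state();Rm=R.from_quat(st["tcp_rot"]).as_matrix();dc=np.array(st["tcp_pos"])-Rm[:,0]*.128;print("kin disc",dc)
a=np.radians(7.6);e=np.array([np.cos(a),np.sin(a)]);ax=np.array([.6027,-.0063]);
g=ax+e*.001-e*.128
plan([*g,.1063],97.6); plan([*(g-.06*e),.1063],97.6)
E
```

```text
[ 0.50899869 -0.02022448  0.114     ]
pinL [0.62953297 0.02751994 0.102     ] pinR [ 0.63839808 -0.0352875   0.102     ]
kin disc [ 0.51032224 -0.01843397  0.11913276]
t 7.88 pos [ 0.3834 -0.0352  0.1193] yawy 97.51 F [ 0.95 -0.45 -1.58] T [ 0.023  0.126 -0.051] g 0.151
 shift [-0.3767 -0.001   0.0515] rot [ 0.0004 -0.0007 -0.0011] rows>= 1.52
t 7.88 pos [ 0.3834 -0.0352  0.1193] yawy 97.51 F [ 0.95 -0.45 -1.58] T [ 0.023  0.126 -0.051] g 0.151
 shift [-0.1367 -0.0014  0.0517] rot [ 0.0004 -0.0007 -0.0011] rows>= 0.58
```

Request:
arm_command(moves=[0,0,0.052,0,0,0,0,0,0,0,0,0,0,0,-0.05,0,0,0,0,0,0,-0.07,0,0,0,0,0,0,-0.07,0,0,0,0,0,0])

```text
time_s: 8.5
tcp_pos: [0.4326, -0.029, 0.1068]
tcp_rot: [-0.066, 0.998, -0.0, 0.0]
force: [0.2, -0.1, -0.9]
grip_width: 0.147
```

```bash
python3 - <<'E'
from h import *
a=np.radians(7.6);e=np.array([np.cos(a),np.sin(a)]);ax=np.array([.6027,-.0063]);
g=ax+e*.001-e*.128
shot("side","s2");crop("s2",220,160,460,340,3.3,"c9")
plan([*g,.1063],97.6)
E
```

```text
t 8.55 pos [ 0.4344 -0.0292  0.1074] yawy 97.62 F [ 0.5  -0.06 -0.25] T [-0.039  0.096 -0.024] g 0.15
 shift [-0.1713  0.0016  0.0048] rot [-0.0006  0.0021  0.0003] rows>= 0.69
```

View pics/c9.png

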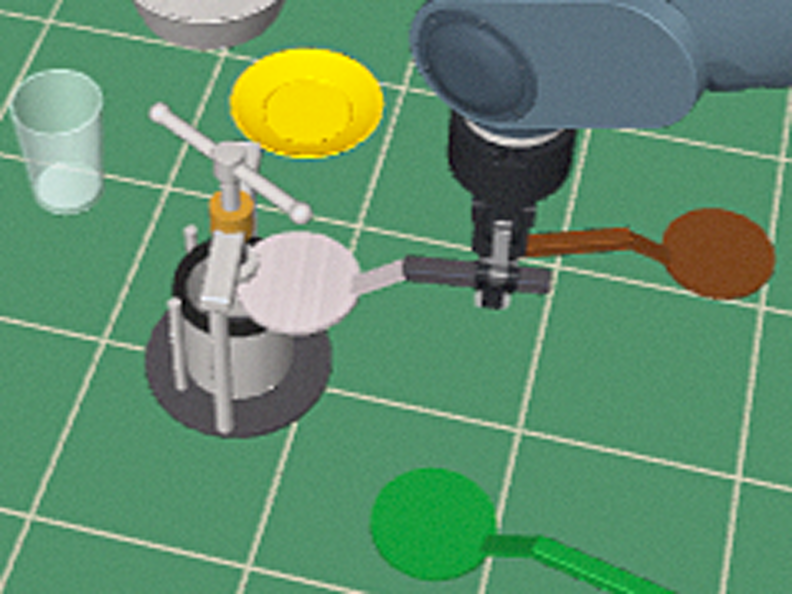

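Request:
arm_command(moves=[-0.04,0,0.004,0,0,0,0,-0.04,0,0,0,0,0,0,-0.04,0,0,0,0,0,0,-0.03,0,0,0,0,0,0,0,0,0,0,0,0,0])

```text
time_s: 9.18
tcp_pos: [0.4687, -0.0241, 0.1056]
tcp_rot: [-0.067, 0.998, -0.0, 0.0]
force: [0.4, -0.2, -1.3]
grip_width: 0.149
```

```bash
python3 - <<'E'
from h import *
a=np.radians(7.6);e=np.array([np.cos(a),np.sin(a)]);ax=np.array([.6027,-.0063]);
g=ax+e*.001-e*.128
plan([*g,.1013],97.6)
E
```

```text
t 9.18 pos [ 0.4687 -0.0241  0.1056] yawy 97.64 F [ 0.43 -0.24 -1.31] T [0.001 0.124 0.032] g 0.149
 shift [-0.0329 -0.0004  0.0173] rot [-0.      0.      0.0005] rows>= 0.15
```

Request:
arm_command(moves=[-0.02,0,0.006,0,0,0,0,0,0,0,0,0,0,0])

```text
time_s: 9.43
tcp_pos: [0.4732, -0.0234, 0.1039]
tcp_rot: [-0.067, 0.998, 0.0, -0.0]
force: [0.1, -0.6, -1.4]
grip_width: 0.147
```

Request:
arm_command(moves=[-0.004,0,0,0,0,0,0,-0.004,0,0,0,0,0,0])

```text
time_s: 9.68
tcp_pos: [0.4751, -0.0232, 0.104]
tcp_rot: [-0.067, 0.998, -0.0, 0.0]
force: [0.1, 0.4, -1.2]
grip_width: 0.154
```

Request:
arm_command(moves=[-0.004,0,0,0,0,0,0,0,0,0,0,0,0,0])

```text
time_s: 9.93
tcp_pos: [0.4761, -0.0231, 0.104]
tcp_rot: [-0.067, 0.998, -0.0, -0.0]
force: [0.0, 0.3, -1.1]
grip_width: 0.15
```

Request:
arm_command(moves=[-0.004,0,0,0,0,0,0,0,0,0,0,0,0,0])

```text
time_s: 10.18
tcp_pos: [0.4764, -0.0229, 0.1037]
tcp_rot: [-0.067, 0.998, 0.0, -0.001]
force: [-3.7, -0.8, 0.1]
grip_width: 0.145
```

Request:
arm_command(moves=[-0.004,0,0,0,0,0,0,0,0,0,0,0,0,0])

```text
time_s: 10.42
tcp_pos: [0.4765, -0.0228, 0.1033]
tcp_rot: [-0.067, 0.998, 0.0, -0.002]
force: [-7.6, -3.1, 0.7]
grip_width: 0.148
```

Request:
arm_command(moves=[0.005,0,0.004,0,0,0,0,0,0,0.004,0,0,0,0])

```text
time_s: 10.68
tcp_pos: [0.4763, -0.023, 0.1018]
tcp_rot: [-0.067, 0.998, 0.0, -0.001]
force: [-6.8, -1.7, 0.2]
grip_width: 0.15
```

Request:
arm_command(moves=[0,0,0.002,0,0,0,0,0,0,0,0,0,0,0])

```text
time_s: 10.92
tcp_pos: [0.4762, -0.023, 0.1014]
tcp_rot: [-0.067, 0.998, 0.0, -0.001]
force: [-6.8, -2.3, 2.4]
grip_width: 0.148
```

```bash
python3 - <<'E'
from h import *
plan([.4766,-.0231,.1013],97.6)
E
```

```text
t 10.93 pos [ 0.4762 -0.023   0.1014] yawy 97.64 F [-6.8  -2.25  2.38] T [-0.271  0.818 -0.096] g 0.148
 shift [-0.0014 -0.0007  0.0006] rot [ 0.0001 -0.0013  0.0005] rows>= 0.01
```

Request:
arm_command(moves=[0.002,0,0.002,0,0,0,0,0,0,0,0,0,0,0])

```text
time_s: 11.18
tcp_pos: [0.4762, -0.023, 0.1012]
tcp_rot: [-0.067, 0.998, -0.0, -0.0]
force: [-5.2, -2.0, 2.9]
grip_width: 0.148
```

```bash
python3 - <<'E'
from h import *
plan([.4766,-.0231,.1013],97.6)
shot("side","s3");crop("s3",220,160,460,340,3.3,"c10")
E
```

```text
t 11.18 pos [ 0.4762 -0.023   0.1012] yawy 97.63 F [-5.23 -2.02  2.91] T [-0.213  0.693 -0.075] g 0.148
 shift [-0.0015 -0.0005 -0.0002] rot [ 0.     -0.0004  0.0004] rows>= 0.01
```

View pics/c10.png

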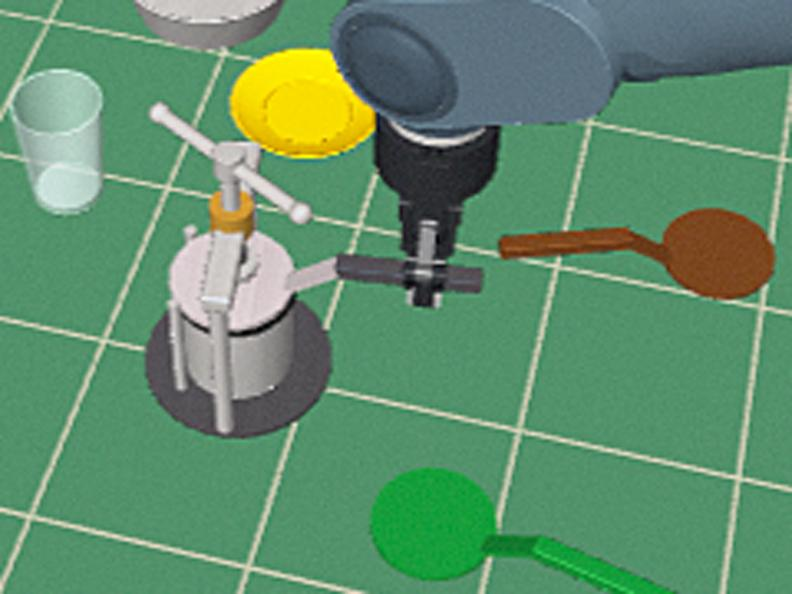

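Request:
arm_command(moves=[0,0,0,0,0,0,0.3,0,0,0,0,0,0,0.6,0,0,0,0,0,0,0.6,0,0,0,0,0,0,0.6])

```text
time_s: 11.72
tcp_pos: [0.4766, -0.023, 0.1011]
tcp_rot: [-0.067, 0.998, -0.0, 0.0]
force: [-0.5, -0.0, 0.0]
grip_width: 0.602
```

Request:
arm_command(moves=[0,0,-0.06,0,0,0,0.6,0.1,0,-0.16,0,0,0,0.6,0,0,-0.16,0,0,0,0.6,0,0,-0.16,0,0,0,0.6,0,0,0,0,0,0,0.6])

```text
time_s: 12.35
tcp_pos: [0.4538, -0.027, 0.2411]
tcp_rot: [-0.067, 0.998, -0.002, 0.004]
force: [-0.6, -1.1, -0.1]
grip_width: 0.602
```

```bash
python3 - <<'E'
from h import *
plan([.4766,-.0231,.1013],97.6)
shot("side","s3");crop("s3",220,160,460,340,3.3,"c10")
shot("top","t3");crop("t3",250,170,370,290,5,"c11")
_,_,K,M=load("t3")
E
```

```text
t 12.35 pos [ 0.4538 -0.027   0.2411] yawy 97.64 F [-0.56 -1.12 -0.08] T [ 0.015 -0.001  0.002] g 0.602
 shift [-0.0875  0.0054  0.5598] rot [-0.0026  0.0057  0.0004] rows>= 2.27
```

View pics/c10.png

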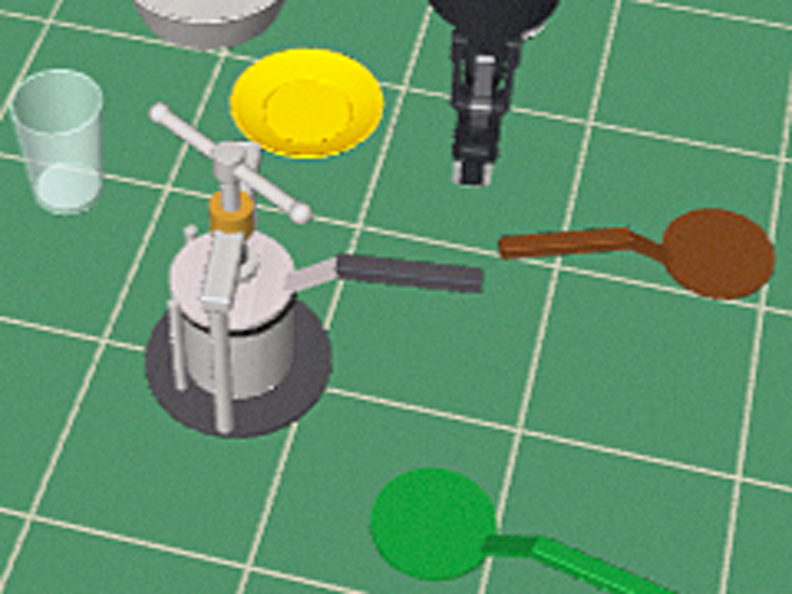

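View pics/c11.png

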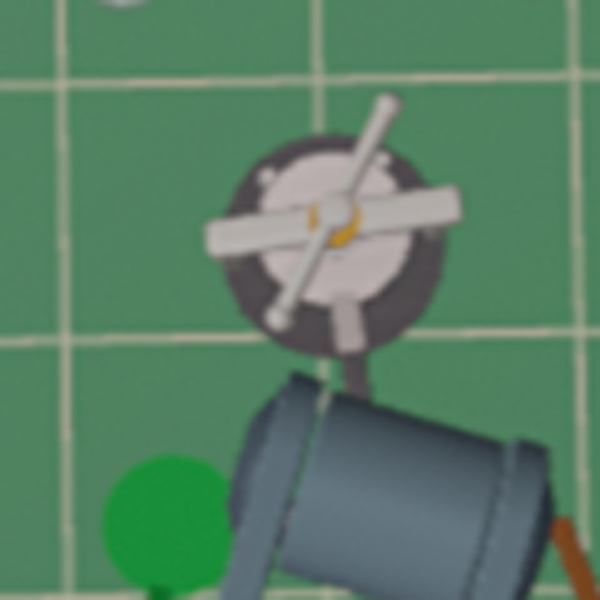

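```bash
cat >> h.py <<'E'
AX=np.array([.6027,-.0064])
def tq():
    st=robot.read_state();p=np.array(st["tcp_pos"]);F=np.array(st["force"]);T=np.array(st["torque"])
    r=p[:2]-AX;m=r[0]*F[1]-r[1]*F[0]
    y=R.from_quat(st["tcp_rot"]).as_matrix()[:,1];psi=np.degrees(np.arctan2(y[1],y[0]))
    Rm=R.from_quat(st["tcp_rot"]).as_matrix()
    print("t %.2f r %.4f phi %.1f psi+90 %.1f z %.4f  rxF %.3f Tz %.3f sum %.3f  Ftool %s Ttool %s j6 %.2f g %.3f"%(st["time_s"],np.hypot(*r),np.degrees(np.arctan2(r[1],r[0])),psi+90,p[2],m,T[2],m+T[2],(Rm.T@F).round(1),(Rm.T@T).round(2),st["qpos"][5],st["grip_width"]))
E
python3 - <<'E'
from h import *
tq();plan([.5658,.0137,.25],61.6)
E
```

```text
t 12.45 r 0.1523 phi -172.5 psi+90 187.6 z 0.2367  rxF -0.009 Tz -0.019 sum -0.028  Ftool [0.9 0.1 0.2] Ttool [-0.05 -0.    0.02] j6 -2.01 g 0.602
t 12.45 pos [ 0.4517 -0.0263  0.2367] yawy 97.63 F [-0.94 -0.06 -0.21] T [ 0.052  0.004 -0.019] g 0.602
 shift [-0.4738  0.0979 -0.0529] rot [-1.000e-04  8.000e-04  4.193e-01] rows>= 3.37
```

Request:
arm_command(moves=[-0.12,0.024,-0.06,0,0,0,0.6,-0.18,0.037,0,0,0,0,0.6,-0.174,0.037,0,0,0,0,0.6,0,0,0,0,0,0.105,0.6,0,0,0,0,0,0.105,0.6])

```text
time_s: 13.08
tcp_pos: [0.5652, 0.0142, 0.2486]
tcp_rot: [0.093, 0.996, 0.0, -0.002]
force: [0.5, 0.0, 0.5]
grip_width: 0.598
```

Request:
arm_command(moves=[0,0,0,0,0,0.105,0.6,0,0,0,0,0,0.105,0.6,0,0,0,0,0,0,0.6])

```text
time_s: 13.45
tcp_pos: [0.565, 0.0139, 0.2493]
tcp_rot: [0.245, 0.97, -0.0, -0.002]
force: [-0.4, -0.2, -0.1]
grip_width: 0.601
```

```bash
python3 - <<'E'
from h import *
shot("wrist","w6")
tq();plan([.5658,.0137,.19],61.6)
E
```

```text
t 13.50 r 0.0427 phi 151.7 psi+90 151.7 z 0.2496  rxF 0.018 Tz 0.071 sum 0.089  Ftool [-0.6 -0.4  0.5] Ttool [ 0.02  0.03 -0.07] j6 -1.25 g 0.597
t 13.5 pos [0.5651 0.0138 0.2496] yawy 61.69 F [ 0.29 -0.63 -0.48] T [-0.006  0.041  0.071] g 0.597
 shift [-0.0033  0.001   0.2385] rot [-0.0005 -0.0017  0.001 ] rows>= 0.95
```

View pics/w6.png

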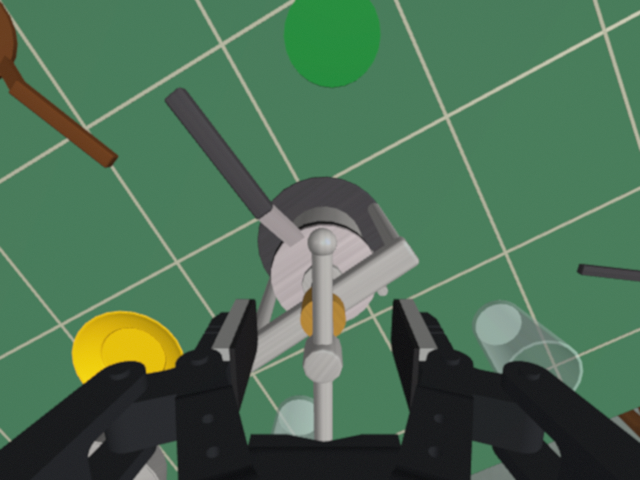

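Request:
arm_command(moves=[-0.003,0,0.08,0,0,0,0.6,0,0,0.08,0,0,0,0.5,0,0,0.078,0,0,0,0.4,0,0,0,0,0,0,0.2,0,0,0,0,0,0,0], grip_force=50)

```text
time_s: 14.12
tcp_pos: [0.5656, 0.0131, 0.1905]
tcp_rot: [0.246, 0.969, -0.001, -0.001]
force: [-0.8, -2.0, -6.1]
grip_width: 0.097
```

Request:
arm_command(moves=[0,0,0,0,0,0,0,0,0,0,0,0,0,0,0,0,0,0,0,0,0])

```text
time_s: 14.5
tcp_pos: [0.5657, 0.0131, 0.1906]
tcp_rot: [0.246, 0.969, -0.0, -0.001]
force: [-1.9, -3.3, -11.3]
grip_width: 0.098
```

```bash
python3 - <<'E'
from h import *
shot("wrist","w7")
tq()
E
```

```text
t 14.55 r 0.0419 phi 152.2 psi+90 151.5 z 0.1906  rxF 0.191 Tz -0.102 sum 0.089  Ftool [ 0.2 -4.6 11.1] Ttool [0.75 0.09 0.1 ] j6 -1.25 g 0.097
```

View pics/w7.png

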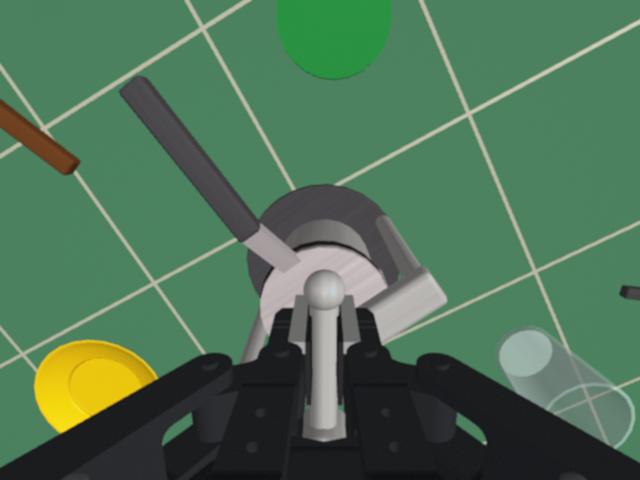

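Request:
arm_command(moves=[-0.0019,0.0251,0.0035,0,0,0.1,0,-0.0019,0.0251,0.0035,0,0,0.1,0,-0.0019,0.0251,0.003,0,0,0.1,0,-0.0019,0.0251,0.0013,0,0,0.1,0])

```text
time_s: 15.05
tcp_pos: [0.5835, 0.0303, 0.1891]
tcp_rot: [0.523, 0.852, -0.001, -0.001]
force: [-7.5, -5.6, -4.8]
grip_width: 0.095
```

```bash
python3 - <<'E'
from h import *
tq()
E
```

```text
t 15.05 r 0.0414 phi 117.6 psi+90 116.9 z 0.1891  rxF 0.382 Tz -0.072 sum 0.309  Ftool [-1.6 -9.2  4.8] Ttool [ 1.36 -0.35  0.07] j6 -0.61 g 0.095
```

Request:
arm_command(moves=[-0.0018,0.0251,0.0013,0,0,0.1,0,-0.0018,0.0251,0.0013,0,0,0.1,0,-0.0018,0.0251,0.0013,0,0,0.1,0,-0.0018,0.0251,0.0013,0,0,0.1,0,-0.0018,0.0251,0.0013,0,0,0.1,0])

```text
time_s: 15.68
tcp_pos: [0.6139, 0.0331, 0.1874]
tcp_rot: [0.799, 0.601, -0.002, -0.0]
force: [-8.2, -7.0, -3.4]
grip_width: 0.093
```

```bash
python3 - <<'E'
from h import *
tq()
E
```

```text
t 15.68 r 0.0411 phi 74.1 psi+90 73.9 z 0.1874  rxF 0.244 Tz 0.050 sum 0.294  Ftool [-9.  -5.9  3.5] Ttool [ 0.91 -1.29 -0.05] j6 0.15 g 0.093
```

Request:
arm_command(moves=[-0.0018,0.0251,0.0013,0,0,0.1,0,-0.0018,0.0251,0.0013,0,0,0.1,0,-0.0018,0.0251,0.0013,0,0,0.1,0,-0.0018,0.0251,0.0013,0,0,0.1,0])

```text
time_s: 16.18
tcp_pos: [0.6343, 0.0199, 0.186]
tcp_rot: [0.941, 0.339, -0.002, -0.0]
force: [-10.3, -4.8, -3.2]
grip_width: 0.097
```

```bash
python3 - <<'E'
from h import *
tq()
E
```

```text
t 16.18 r 0.0411 phi 39.7 psi+90 39.6 z 0.1860  rxF 0.119 Tz 0.196 sum 0.315  Ftool [-10.9  -2.9   3.3] Ttool [ 0.48 -1.7  -0.19] j6 0.73 g 0.097
```

Request:
arm_command(moves=[-0.0038,0.0251,0.0013,0,0,0.1,0,-0.0038,0.0251,0.0013,0,0,0.1,0,-0.0028,0.0251,0.0013,0,0,0.1,0])

```text
time_s: 16.55
tcp_pos: [0.6427, 0.0035, 0.1851]
tcp_rot: [0.993, 0.12, -0.001, -0.001]
force: [-6.1, -0.2, -5.1]
grip_width: 0.1
```

```bash
python3 - <<'E'
from h import *
tq()
E
```

```text
t 16.55 r 0.0412 phi 13.9 psi+90 13.8 z 0.1851  rxF 0.053 Tz 0.249 sum 0.301  Ftool [-6.  -1.3  5.1] Ttool [ 0.1  -0.83 -0.25] j6 1.16 g 0.100
```

Request:
arm_command(moves=[-0.0018,0.0251,0.0013,0,0,0.1,0,-0.0018,0.0251,0.0013,0,0,0.1,0])

```text
time_s: 16.8
tcp_pos: [0.644, -0.0088, 0.1845]
tcp_rot: [1.0, -0.029, -0.001, -0.001]
force: [-5.6, -0.3, -5.6]
grip_width: 0.097
```

```bash
python3 - <<'E'
from h import *
tq()
E
```

```text
t 16.80 r 0.0414 phi -3.4 psi+90 -3.4 z 0.1845  rxF -0.024 Tz 0.384 sum 0.359  Ftool [-5.6  0.6  5.6] Ttool [ 0.02 -0.81 -0.38] j6 1.44 g 0.097
```

Request:
arm_command(moves=[-0.0008,0.0168,0.001,0,0,0.067,0])

```text
time_s: 16.92
tcp_pos: [0.6436, -0.0129, 0.1842]
tcp_rot: [0.997, -0.079, -0.001, -0.001]
force: [-4.9, 0.8, -5.1]
grip_width: 0.097
```

```bash
python3 - <<'E'
from h import *
tq()
E
```

```text
t 16.93 r 0.0414 phi -9.0 psi+90 -9.0 z 0.1842  rxF -0.001 Tz 0.350 sum 0.349  Ftool [-4.9  0.   5.1] Ttool [-0.04 -0.73 -0.35] j6 1.53 g 0.097
```

Request:
arm_command(moves=[-0.0008,0.0168,0.001,0,0,0.067,0])

```text
time_s: 17.05
tcp_pos: [0.6429, -0.017, 0.184]
tcp_rot: [0.992, -0.129, -0.001, -0.001]
force: [-4.4, 1.1, -6.1]
grip_width: 0.094
```

```bash
python3 - <<'E'
from h import *
tq()
E
```

```text
t 17.05 r 0.0415 phi -14.8 psi+90 -14.8 z 0.1840  rxF -0.001 Tz 0.289 sum 0.287  Ftool [-4.5  0.   6.1] Ttool [-0.14 -0.64 -0.29] j6 1.63 g 0.094
```

Request:
arm_command(moves=[-0.0008,0.0168,0.001,0,0,0.067,0,-0.0008,0.0168,0.001,0,0,0.067,0])

```text
time_s: 17.3
tcp_pos: [0.6401, -0.0248, 0.1836]
tcp_rot: [0.974, -0.227, -0.0, -0.001]
force: [-4.0, 0.4, -5.6]
grip_width: 0.093
```

```bash
python3 - <<'E'
from h import *
tq()
E
```

```text
t 17.30 r 0.0417 phi -26.2 psi+90 -26.3 z 0.1836  rxF -0.059 Tz 0.388 sum 0.329  Ftool [-3.8  1.4  5.6] Ttool [-0.22 -0.56 -0.39] j6 1.81 g 0.093
```

Request:
arm_command(moves=[-0.0008,0.0168,0.001,0,0,0.067,0,-0.0008,0.0168,0.001,0,0,0.067,0])

```text
time_s: 17.55
tcp_pos: [0.6358, -0.032, 0.1832]
tcp_rot: [0.946, -0.324, -0.0, -0.001]
force: [-3.4, 0.3, -4.7]
grip_width: 0.1
```

```bash
python3 - <<'E'
from h import *
tq()
E
```

```text
t 17.55 r 0.0419 phi -37.7 psi+90 -37.8 z 0.1832  rxF -0.075 Tz 0.397 sum 0.322  Ftool [-2.9  1.8  4.7] Ttool [-0.25 -0.46 -0.4 ] j6 2.00 g 0.100
```

Request:
arm_command(moves=[-0.0008,0.0168,0.001,0,0,0.067,0,-0.0008,0.0168,0.001,0,0,0.067,0])

```text
time_s: 17.8
tcp_pos: [0.6302, -0.0382, 0.1827]
tcp_rot: [0.909, -0.417, 0.0, -0.001]
force: [-2.9, 0.1, -5.5]
grip_width: 0.089
```

```bash
python3 - <<'E'
from h import *
tq()
E
```

```text
t 17.80 r 0.0420 phi -49.1 psi+90 -49.3 z 0.1827  rxF -0.089 Tz 0.389 sum 0.300  Ftool [-1.9  2.1  5.5] Ttool [-0.3  -0.27 -0.39] j6 2.19 g 0.089
```

Request:
arm_command(moves=[0,0,0,0,0,0,0.5,0,0,0,0,0,0,0.5,0,0,0,0,0,0,0.5,0,0,-0.12,0,0,0,0.5,0,0,-0.12,0,0,0,0.5])

```text
time_s: 18.42
tcp_pos: [0.6302, -0.0388, 0.2431]
tcp_rot: [0.909, -0.416, 0.0, -0.0]
force: [-0.4, 0.1, 0.0]
grip_width: 0.497
```

Request:
arm_command(moves=[0,0,0,0,0,-0.12,0.5,0,0,0,0,0,-0.12,0.5,0,0,0,0,0,-0.12,0.5,0,0,0,0,0,-0.12,0.5,0,0,0,0,0,-0.12,0.5])

```text
time_s: 19.05
tcp_pos: [0.6304, -0.0388, 0.2427]
tcp_rot: [1.0, 0.024, 0.001, 0.0]
force: [0.3, -1.1, -0.7]
grip_width: 0.501
```

Request:
arm_command(moves=[0,0,0,0,0,-0.12,0.5,0,0,0,0,0,-0.12,0.5,0,0,0,0,0,-0.12,0.5,0,0,0,0,0,-0.12,0.5,0,0,0,0,0,-0.12,0.5])

```text
time_s: 19.68
tcp_pos: [0.6305, -0.0388, 0.2428]
tcp_rot: [0.89, 0.456, 0.001, 0.0]
force: [-0.1, -0.1, 0.6]
grip_width: 0.503
```

Request:
arm_command(moves=[0,0,0,0,0,-0.12,0.5,0,0,0,0,0,-0.12,0.5,0,0,0,0,0,-0.12,0.5,0,0,0,0,0,-0.12,0.5,0,0,0,0,0,-0.12,0.5])

```text
time_s: 20.3
tcp_pos: [0.6304, -0.0388, 0.2428]
tcp_rot: [0.603, 0.798, 0.0, 0.001]
force: [0.4, 1.1, -0.1]
grip_width: 0.501
```

Request:
arm_command(moves=[0,0,0,0,0,-0.12,0.5,0,0,0,0,0,-0.12,0.5,0,0,0,0,0,-0.054,0.5,0,0,0,0,0,0,0.5])

```text
time_s: 20.8
tcp_pos: [0.6304, -0.0388, 0.2427]
tcp_rot: [0.417, 0.909, 0.0, 0.0]
force: [0.4, 0.5, -0.6]
grip_width: 0.5
```

```bash
python3 - <<'E'
from h import *
tq()
a=np.radians(130.7);g=AX+.042*np.array([np.cos(a),np.sin(a)]);print(g)
plan([*g,.24],40.7)
shot("top","t4");crop("t4",250,150,370,270,5,"c12")
E
```

```text
t 20.80 r 0.0426 phi -49.5 psi+90 130.7 z 0.2427  rxF 0.028 Tz 0.024 sum 0.052  Ftool [0.1 0.7 0.6] Ttool [-0.   -0.   -0.02] j6 -0.95 g 0.500
[0.57531187 0.02544164]
t 20.8 pos [ 0.6304 -0.0388  0.2427] yawy 40.71 F [ 0.42  0.52 -0.59] T [-0.003 -0.003  0.024] g 0.5
 shift [0.3386 0.0007 0.0104] rot [0.0005 0.0005 0.0001] rows>= 1.35
```

View pics/c12.png

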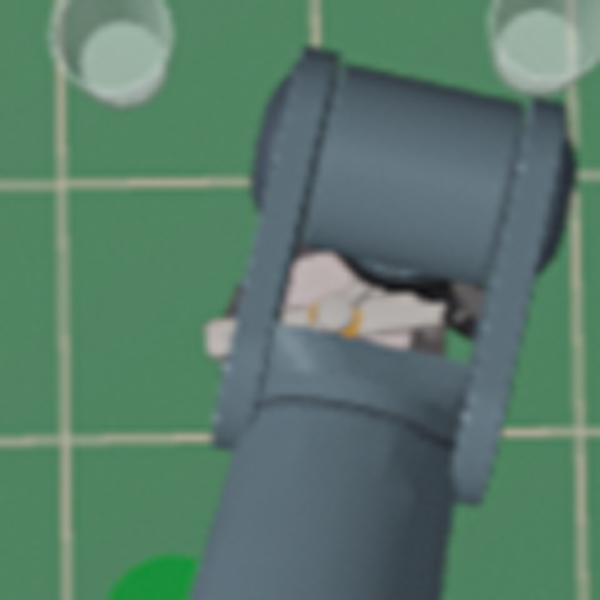

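Request:
arm_command(moves=[0.12,0,0,0,0,0,0.5,0.12,0,0,0,0,0,0.5,0.099,0,0,0,0,0,0.5,0,0,0,0,0,0,0.5])

```text
time_s: 21.35
tcp_pos: [0.5742, 0.0263, 0.2425]
tcp_rot: [0.416, 0.909, 0.0, 0.0]
force: [0.0, -0.5, 0.1]
grip_width: 0.497
```

```bash
python3 - <<'E'
from h import *
shot("wrist","w8")
tq()
a=np.radians(130.7);g=AX+.042*np.array([np.cos(a),np.sin(a)])
plan([*g,.182],40.7)
E
```

```text
t 21.40 r 0.0424 phi 131.1 psi+90 130.8 z 0.2426  rxF -0.015 Tz 0.043 sum 0.027  Ftool [-0.3  0.4  0.4] Ttool [-0.02 -0.05 -0.04] j6 -0.86 g 0.497
t 21.4 pos [0.5748 0.0256 0.2426] yawy 40.75 F [ 0.5  -0.02 -0.44] T [-0.024 -0.042  0.043] g 0.497
 shift [-0.0014  0.0009  0.2422] rot [0.0003 0.0006 0.0006] rows>= 0.97
```

View pics/w8.png

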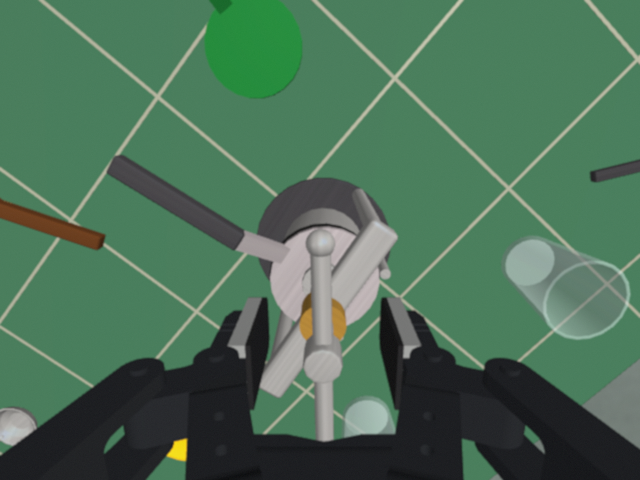

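Request:
arm_command(moves=[-0.001,0,0.08,0,0,0,0.5,0,0,0.08,0,0,0,0.4,0,0,0.082,0,0,0,0.4,0,0,0,0,0,0,0.2,0,0,0,0,0,0,0], grip_force=50)

```text
time_s: 22.02
tcp_pos: [0.574, 0.0249, 0.1801]
tcp_rot: [0.417, 0.909, -0.001, -0.001]
force: [0.5, -2.1, -7.6]
grip_width: 0.096
```

Request:
arm_command(moves=[0,0,0,0,0,0,0,0,0,0.005,0,0,0,0])

```text
time_s: 22.28
tcp_pos: [0.5741, 0.0249, 0.18]
tcp_rot: [0.417, 0.909, -0.001, -0.001]
force: [-4.3, -2.9, -3.8]
grip_width: 0.098
```

```bash
python3 - <<'E'
from h import *
tq()
E
```

```text
t 22.27 r 0.0424 phi 132.4 psi+90 130.7 z 0.1800  rxF 0.219 Tz 0.047 sum 0.266  Ftool [ 0.6 -5.2  3.8] Ttool [ 0.73  0.22 -0.05] j6 -0.86 g 0.098
```

Request:
arm_command(moves=[-0.0014,0.0251,0.0013,0,0,0.1,0,-0.0014,0.0251,0.0013,0,0,0.1,0])

```text
time_s: 22.52
tcp_pos: [0.5847, 0.0318, 0.1794]
tcp_rot: [0.55, 0.835, -0.001, -0.001]
force: [-2.9, -3.5, -6.6]
grip_width: 0.098
```

```bash
python3 - <<'E'
from h import *
tq()
E
```

```text
t 22.52 r 0.0422 phi 115.2 psi+90 113.3 z 0.1794  rxF 0.173 Tz 0.151 sum 0.324  Ftool [-2.  -4.   6.6] Ttool [ 0.57 -0.42 -0.15] j6 -0.54 g 0.098
```

Request:
arm_command(moves=[-0.0018,0.0251,0.0013,0,0,0.1,0,-0.0018,0.0251,0.0013,0,0,0.1,0])

```text
time_s: 22.78
tcp_pos: [0.5969, 0.0352, 0.1787]
tcp_rot: [0.668, 0.744, -0.001, -0.0]
force: [-2.8, -3.1, -6.9]
grip_width: 0.096
```

```bash
python3 - <<'E'
from h import *
tq()
E
```

```text
t 22.77 r 0.0420 phi 97.9 psi+90 96.1 z 0.1787  rxF 0.136 Tz 0.234 sum 0.370  Ftool [-2.8 -3.1  6.9] Ttool [ 0.44 -0.41 -0.23] j6 -0.24 g 0.096
```

Request:
arm_command(moves=[-0.0008,0.0168,0.001,0,0,0.067,0])

```text
time_s: 22.9
tcp_pos: [0.6012, 0.0355, 0.1785]
tcp_rot: [0.704, 0.71, -0.001, -0.001]
force: [-2.5, -2.8, -7.0]
grip_width: 0.099
```

```bash
python3 - <<'E'
from h import *
tq()
E
```

```text
t 22.90 r 0.0419 phi 92.1 psi+90 90.4 z 0.1785  rxF 0.109 Tz 0.270 sum 0.379  Ftool [-2.7 -2.5  7. ] Ttool [ 0.4  -0.34 -0.27] j6 -0.14 g 0.099
```

Request:
arm_command(moves=[-0.0008,0.0168,0.001,0,0,0.067,0])

```text
time_s: 23.02
tcp_pos: [0.6054, 0.0354, 0.1783]
tcp_rot: [0.739, 0.674, -0.001, -0.0]
force: [-2.1, -3.1, -7.2]
grip_width: 0.101
```

```bash
python3 - <<'E'
from h import *
tq()
E
```

```text
t 23.02 r 0.0419 phi 86.3 psi+90 84.7 z 0.1783  rxF 0.081 Tz 0.226 sum 0.307  Ftool [-3.3 -1.8  7.2] Ttool [ 0.36 -0.35 -0.23] j6 -0.04 g 0.101
```

Request:
arm_command(moves=[-0.0008,0.0168,0.001,0,0,0.067,0])

```text
time_s: 23.15
tcp_pos: [0.6096, 0.0348, 0.1781]
tcp_rot: [0.772, 0.636, -0.001, -0.0]
force: [-2.1, -1.8, -6.7]
grip_width: 0.098
```

```bash
python3 - <<'E'
from h import *
tq()
E
```

```text
t 23.15 r 0.0418 phi 80.5 psi+90 78.9 z 0.1781  rxF 0.076 Tz 0.261 sum 0.337  Ftool [-2.1 -1.8  6.7] Ttool [ 0.36 -0.38 -0.26] j6 0.07 g 0.098
```

Request:
arm_command(moves=[-0.0008,0.0168,0.001,0,0,0.067,0])

```text
time_s: 23.28
tcp_pos: [0.6137, 0.0339, 0.1778]
tcp_rot: [0.803, 0.596, -0.001, -0.0]
force: [-2.0, -1.9, -6.2]
grip_width: 0.1
```

```bash
python3 - <<'E'
from h import *
tq()
E
```

```text
t 23.27 r 0.0418 phi 74.7 psi+90 73.2 z 0.1778  rxF 0.060 Tz 0.194 sum 0.253  Ftool [-2.4 -1.4  6.2] Ttool [ 0.28 -0.35 -0.19] j6 0.16 g 0.100
```

Request:
arm_command(moves=[-0.0008,0.0168,0.001,0,0,0.067,0])

```text
time_s: 23.4
tcp_pos: [0.6177, 0.0325, 0.1776]
tcp_rot: [0.832, 0.555, -0.001, -0.0]
force: [-2.4, -1.7, -5.9]
grip_width: 0.096
```

```bash
python3 - <<'E'
from h import *
tq()
E
```

```text
t 23.40 r 0.0417 phi 68.9 psi+90 67.4 z 0.1776  rxF 0.068 Tz 0.258 sum 0.325  Ftool [-2.5 -1.6  5.9] Ttool [ 0.24 -0.26 -0.26] j6 0.26 g 0.096
```

Request:
arm_command(moves=[-0.0008,0.0168,0.001,0,0,0.067,0,-0.0008,0.0168,0.001,0,0,0.067,0])

```text
time_s: 23.65
tcp_pos: [0.6252, 0.0287, 0.1772]
tcp_rot: [0.883, 0.469, -0.0, -0.0]
force: [-1.9, -0.5, -6.0]
grip_width: 0.097
```

```bash
python3 - <<'E'
from h import *
tq()
E
```

```text
t 23.65 r 0.0417 phi 57.3 psi+90 55.9 z 0.1772  rxF 0.055 Tz 0.308 sum 0.363  Ftool [-1.5 -1.3  6. ] Ttool [ 0.2  -0.32 -0.31] j6 0.46 g 0.097
```

Request:
arm_command(moves=[-0.0008,0.0168,0.001,0,0,0.067,0])

```text
time_s: 23.78
tcp_pos: [0.6287, 0.0262, 0.1771]
tcp_rot: [0.906, 0.424, -0.0, -0.0]
force: [-2.1, -0.9, -5.4]
grip_width: 0.096
```

```bash
python3 - <<'E'
from h import *
tq()
E
```

```text
t 23.77 r 0.0417 phi 51.5 psi+90 50.2 z 0.1771  rxF 0.044 Tz 0.317 sum 0.361  Ftool [-2.  -1.   5.4] Ttool [ 0.17 -0.29 -0.32] j6 0.56 g 0.096
```

Request:
arm_command(moves=[-0.0008,0.0168,0.001,0,0,0.067,0])

```text
time_s: 23.9
tcp_pos: [0.6318, 0.0234, 0.1769]
tcp_rot: [0.926, 0.378, -0.0, -0.0]
force: [-2.1, -0.1, -4.8]
grip_width: 0.099
```

```bash
python3 - <<'E'
from h import *
tq()
E
```

```text
t 23.90 r 0.0417 phi 45.7 psi+90 44.4 z 0.1769  rxF 0.059 Tz 0.333 sum 0.392  Ftool [-1.6 -1.4  4.8] Ttool [ 0.28 -0.17 -0.33] j6 0.65 g 0.099
```

Request:
arm_command(moves=[-0.0008,0.0168,0.001,0,0,0.067,0])

```text
time_s: 24.02
tcp_pos: [0.6347, 0.0204, 0.1768]
tcp_rot: [0.944, 0.331, -0.0, -0.0]
force: [-1.8, -0.3, -5.3]
grip_width: 0.096
```

```bash
python3 - <<'E'
from h import *
tq()
E
```

```text
t 24.02 r 0.0417 phi 40.0 psi+90 38.7 z 0.1768  rxF 0.040 Tz 0.304 sum 0.343  Ftool [-1.6 -0.9  5.3] Ttool [ 0.29 -0.33 -0.3 ] j6 0.75 g 0.096
```

Request:
arm_command(moves=[-0.0008,0.0168,0.001,0,0,0.067,0])

```text
time_s: 24.15
tcp_pos: [0.6372, 0.0171, 0.1766]
tcp_rot: [0.959, 0.283, -0.0, -0.0]
force: [-1.8, 1.0, -4.6]
grip_width: 0.098
```

```bash
python3 - <<'E'
from h import *
tq()
E
```

```text
t 24.15 r 0.0418 phi 34.3 psi+90 32.9 z 0.1766  rxF 0.078 Tz 0.456 sum 0.534  Ftool [-1.  -1.8  4.6] Ttool [ 0.24 -0.24 -0.46] j6 0.85 g 0.098
```

Request:
arm_command(moves=[0,0,0,0,0,0,0])

```text
time_s: 24.28
tcp_pos: [0.6374, 0.0169, 0.1766]
tcp_rot: [0.959, 0.285, 0.0, -0.0]
force: [-1.2, 0.3, -4.8]
grip_width: 0.095
```

```bash
python3 - <<'E'
from h import *
tq()
E
```

```text
t 24.27 r 0.0417 phi 33.9 psi+90 33.1 z 0.1766  rxF 0.038 Tz 0.164 sum 0.202  Ftool [-0.8 -0.9  4.8] Ttool [ 0.07 -0.12 -0.16] j6 0.84 g 0.095
```

Request:
arm_command(moves=[0,0,0,0,0,0,0])

```text
time_s: 24.4
tcp_pos: [0.6374, 0.0169, 0.1766]
tcp_rot: [0.959, 0.285, 0.0, -0.0]
force: [-1.1, -0.8, -5.5]
grip_width: 0.098
```

```bash
python3 - <<'E'
from h import *
tq()
E
```

```text
t 24.40 r 0.0417 phi 33.8 psi+90 33.1 z 0.1766  rxF -0.002 Tz 0.213 sum 0.211  Ftool [-1.3  0.1  5.5] Ttool [ 0.14 -0.1  -0.21] j6 0.84 g 0.098
```

Request:
arm_command(moves=[-0.0008,0.0168,0.001,0,0,0.067,0,-0.0008,0.0168,0.001,0,0,0.067,0])

```text
time_s: 24.65
tcp_pos: [0.6413, 0.0098, 0.1763]
tcp_rot: [0.983, 0.186, 0.0, -0.0]
force: [-1.3, 1.5, -4.8]
grip_width: 0.099
```

```bash
python3 - <<'E'
from h import *
tq()
E
```

```text
t 24.65 r 0.0419 phi 22.8 psi+90 21.5 z 0.1763  rxF 0.078 Tz 0.454 sum 0.532  Ftool [-0.6 -1.8  4.8] Ttool [ 0.3  -0.11 -0.45] j6 1.03 g 0.099
```

Request:
arm_command(moves=[-0.0008,0.0168,0.001,0,0,0.067,0])

```text
time_s: 24.78
tcp_pos: [0.6427, 0.0059, 0.1761]
tcp_rot: [0.991, 0.137, 0.001, -0.0]
force: [-1.6, 1.9, -4.5]
grip_width: 0.095
```

```bash
python3 - <<'E'
from h import *
tq()
E
```

```text
t 24.77 r 0.0419 phi 17.0 psi+90 15.7 z 0.1761  rxF 0.095 Tz 0.503 sum 0.598  Ftool [-1.  -2.2  4.5] Ttool [ 0.34 -0.09 -0.5 ] j6 1.13 g 0.095
```

Request:
arm_command(moves=[-0.0008,0.0168,0.001,0,0,0.067,0])

```text
time_s: 24.9
tcp_pos: [0.6438, 0.0018, 0.176]
tcp_rot: [0.996, 0.087, 0.001, -0.0]
force: [-0.5, 2.0, -4.2]
grip_width: 0.095
```

```bash
python3 - <<'E'
from h import *
tq()
E
```

```text
t 24.90 r 0.0420 phi 11.3 psi+90 9.9 z 0.1760  rxF 0.087 Tz 0.534 sum 0.622  Ftool [-0.2 -2.1  4.2] Ttool [ 0.38 -0.09 -0.53] j6 1.22 g 0.095
```

Request:
arm_command(moves=[0,0,0,0,0,0,0])

```text
time_s: 25.02
tcp_pos: [0.6439, 0.0015, 0.176]
tcp_rot: [0.996, 0.088, 0.001, -0.0]
force: [-0.9, 1.3, -4.1]
grip_width: 0.096
```

```bash
python3 - <<'E'
from h import *
tq()
E
```

```text
t 25.02 r 0.0420 phi 10.9 psi+90 10.1 z 0.1760  rxF 0.063 Tz 0.263 sum 0.326  Ftool [-0.7 -1.5  4.1] Ttool [ 0.29  0.04 -0.26] j6 1.22 g 0.096
```

Request:
arm_command(moves=[0,0,0,0,0,0,0])

```text
time_s: 25.15
tcp_pos: [0.6439, 0.0015, 0.1759]
tcp_rot: [0.996, 0.088, 0.001, -0.0]
force: [0.8, 3.2, -3.3]
grip_width: 0.095
```

```bash
python3 - <<'E'
from h import *
tq()
E
```

```text
t 25.15 r 0.0419 phi 10.8 psi+90 10.1 z 0.1759  rxF 0.127 Tz 0.366 sum 0.493  Ftool [ 1.4 -3.   3.4] Ttool [ 0.42  0.11 -0.37] j6 1.22 g 0.095
```

Request:
arm_command(moves=[0,0,0,0,0,0,0])

```text
time_s: 25.28
tcp_pos: [0.6439, 0.0015, 0.176]
tcp_rot: [0.996, 0.088, 0.001, -0.0]
force: [0.8, 3.3, -3.5]
grip_width: 0.095
```

```bash
python3 - <<'E'
from h import *
tq()
E
```

```text
t 25.27 r 0.0419 phi 10.8 psi+90 10.1 z 0.1760  rxF 0.129 Tz 0.397 sum 0.526  Ftool [ 1.3 -3.1  3.5] Ttool [ 0.41  0.19 -0.4 ] j6 1.22 g 0.095
```

```bash
python3 - <<'E'
import numpy as np
from scipy.optimize import least_squares
psi=np.array([113.3,96.1,90.4,84.7,78.9,73.2,67.4,55.9,50.2,44.4,38.7,32.9,21.5,15.7,9.9])
y=np.array([.324,.370,.379,.307,.337,.253,.325,.363,.361,.392,.343,.534,.532,.598,.622])
f=lambda p:p[0]+p[1]*np.maximum(0,np.radians(p[2]-psi))-y
r=least_squares(f,[.32,.4,50]);J=np.linalg.inv(r.jac.T@r.jac)*(2*r.cost/12)
print(r.x,np.sqrt(np.diag(J)),"end",r.x[0]+r.x[1]*np.radians(r.x[2]-9.9),"N",(r.x[1]*np.radians(r.x[2]-9.9))/.0022)
E
```

```text
[ 0.33544444  0.42689185 49.73910267] [0.01488612 0.08414854 5.45417725] end 0.6322723835323476 N 134.92179046564905
```

```bash
python3 - <<'E'
from h import *
shot("wrist","w9");tq();crop("w9",220,240,430,450,3.8,"c13")
E
```

```text
t 25.32 r 0.0419 phi 10.8 psi+90 10.1 z 0.1759  rxF 0.145 Tz 0.434 sum 0.579  Ftool [ 2.2 -3.5  2.1] Ttool [ 0.46  0.2  -0.43] j6 1.22 g 0.095
```

View pics/c13.png

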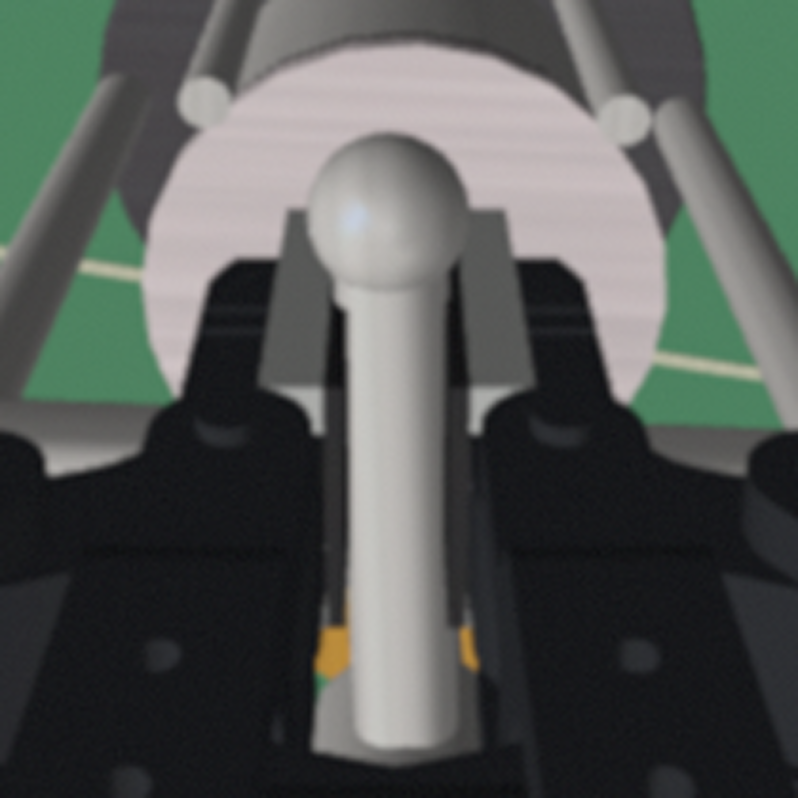

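Request:
arm_command(moves=[-0.0004,-0.0117,-0.0006,0,0,-0.047,0,-0.0004,-0.0117,-0.0006,0,0,-0.047,0,0,0,0,0,0,0,0])

```text
time_s: 25.7
tcp_pos: [0.6425, 0.0065, 0.1762]
tcp_rot: [0.988, 0.157, 0.001, 0.0]
force: [2.2, 0.5, -3.1]
grip_width: 0.094
```

```bash
python3 - <<'E'
from h import *
tq();shot("wrist","w10");crop("w10",220,240,430,450,3.8,"c14")
E
```

```text
t 25.70 r 0.0419 phi 17.9 psi+90 18.0 z 0.1762  rxF -0.008 Tz 0.117 sum 0.108  Ftool [2.2 0.2 3.1] Ttool [ 0.01  0.27 -0.12] j6 1.09 g 0.094
```

View pics/c14.png

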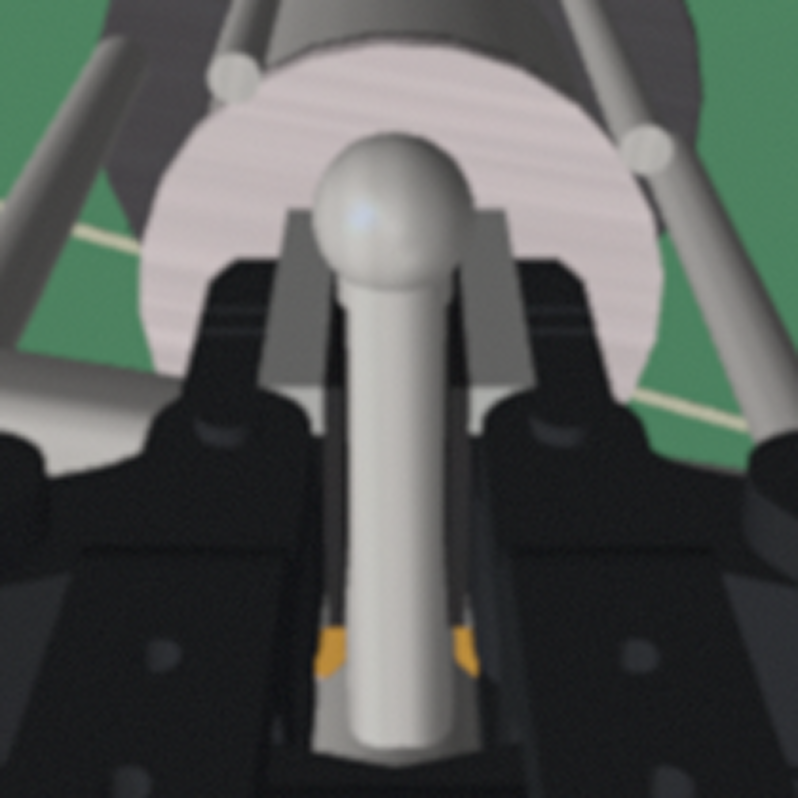

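Request:
arm_command(moves=[0,0,0,0,0,0,0.3,0,0,0,0,0,0,0.5,0,0,0,0,0,0,0.5,0,0,-0.1,0,0,0,0.5,0,0,-0.2,0,0,0,0.5])

```text
time_s: 26.38
tcp_pos: [0.6404, 0.0069, 0.2487]
tcp_rot: [0.988, 0.157, -0.003, -0.001]
force: [0.8, -0.5, 0.6]
grip_width: 0.503
```

```bash
python3 - <<'E'
from h import *
tq();shot("wrist","w11");shot("side","s4");crop("s4",220,160,460,340,3.3,"c15")
plan([.45,.25,.36])
E
```

```text
t 26.38 r 0.0400 phi 19.4 psi+90 18.0 z 0.2487  rxF -0.027 Tz -0.032 sum -0.059  Ftool [ 0.6  0.7 -0.6] Ttool [0.05 0.06 0.03] j6 1.09 g 0.503
t 26.48 pos [0.6452 0.0063 0.2582] yawy -71.95 F [ 1.29 -1.13  0.77] T [ 0.01  -0.026 -0.013] g 0.499
 shift [-0.4357 -1.1666 -0.4187] rot [ 0.0038 -0.0071  0.    ] rows>= 5.26
```

View pics/w11.png

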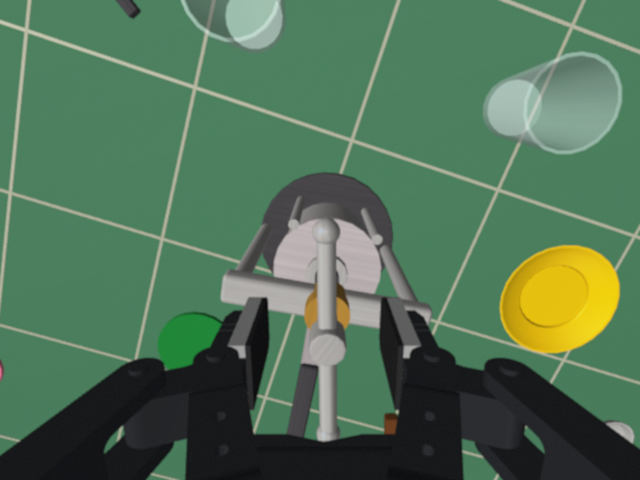

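View pics/c15.png

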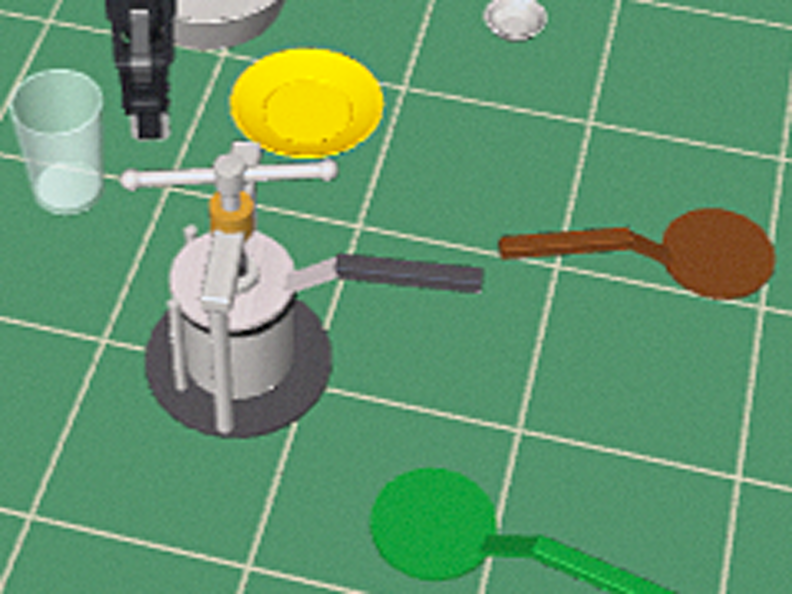

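```bash
python3 - <<'E'
from h import *
_,_,K,M=load("w11")
for z in(.19,.194,.198):
    a=atz(K,M,326,230.5,z);b=atz(K,M,328,435,z);v=a-b;print(z,np.degrees(np.arctan2(v[1],v[0])),np.linalg.norm(v),(a+b)/2)
im,d,K,M=load("w9")
E
```

```text
0.19 18.639498355118697 0.12878980728994913 [ 0.5976252  -0.00826837  0.19      ]
0.194 18.63949835511869 0.1262295334692317 [ 0.59987643 -0.00751274  0.194     ]
0.198 18.639498355118693 0.12366925964851418 [ 0.60212766 -0.0067571   0.198     ]
```

Request:
arm_command(moves=[0,0,-0.2,0,0,0,0.5,0,0,-0.2,0,0,0,0.5,-0.1,-0.2,0,0,0,0,0.5,-0.1,-0.2,0,0,0,0,0.5,0,0,0,0,0,0,0.5])

```text
time_s: 27.1
tcp_pos: [0.5615, 0.0885, 0.3509]
tcp_rot: [0.987, 0.159, 0.0, -0.0]
force: [0.2, -0.7, 0.3]
grip_width: 0.499
```

Request:
arm_command(moves=[-0.1,-0.2,0,0,0,0,0.5,-0.1,-0.2,0,0,0,0,0.5,-0.05,-0.15,0,0,0,0,0.5,0,0,0,0,0,0,0.5,0,0,0,0,0,0,0.5])

```text
time_s: 27.72
tcp_pos: [0.4621, 0.1971, 0.3505]
tcp_rot: [0.988, 0.157, 0.0, 0.0]
force: [-0.3, -1.0, -0.4]
grip_width: 0.5
```

```bash
python3 - <<'E'
from h import *
tq();shot("top","t5");shot("side","s5")
E
```

```text
t 27.73 r 0.2473 phi 124.6 psi+90 18.0 z 0.3505  rxF 0.203 Tz 0.020 sum 0.223  Ftool [-0.6  0.8  0.4] Ttool [-0.01 -0.01 -0.02] j6 1.43 g 0.500
```

View pics/t5.png

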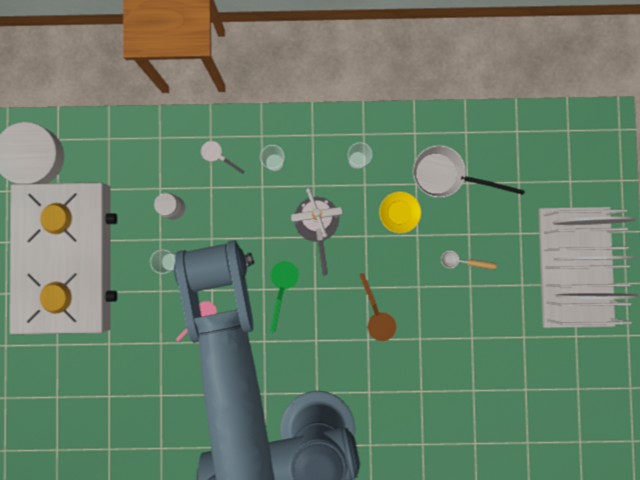

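View pics/s5.png

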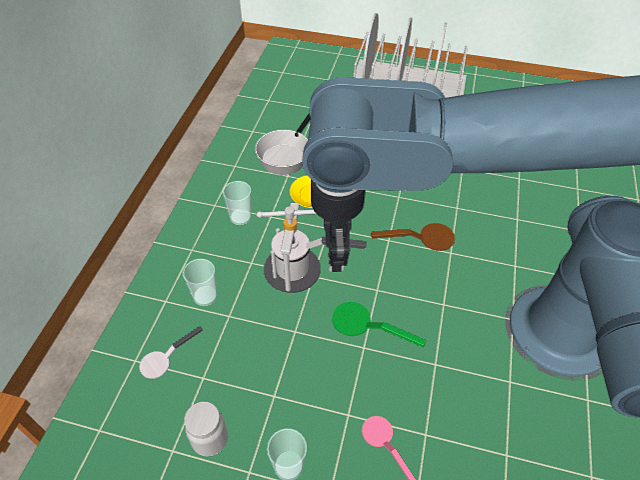

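The pictures show the lid seated and clamped at top-view (318,215), with its handle towards the robot. Everything else sits where it was, and the arm is clear.

```bash
python3 -c "
from bench import robot
print(robot.sign_off())"
```

```text
the job is handed in; nothing more can be done
None
```

The lid is on the gasket, back against both stop pins and clamped. I handed the job in at about 27.7 s; the hand-in gives no verdict.

- **Lid:** I took the larger plain metal lid by its handle at about 60 N and slid it in level. Pin contact came within 0.2 mm of where I predicted, at a push of about 8 N. I then lowered it onto the gasket until I felt contact, and let go. A close wrist-camera picture later showed the rim at both pins.
- **Screw:** I turned the T-handle clockwise in two grips, about 5.6 rad in total. Turning cost about 0.32 N·m while it ran free and rose to about 0.62 N·m at the end, which I estimate as about 135 N of clamping.
- **Back-off:** That was more than I wanted, so I turned it back by about 0.12 rad, for an estimated 110 N. The bar's angle in the wrist picture confirmed the back-off. I did not measure the torque again after it, so the final clamping is inferred.
- **Disagreements:**
  - Single torque readings scattered by about ±0.04 N·m, and one was well off (0.53 N·m where a pause then read 0.2).
  - Pauses near the end varied from 0.33 to 0.58 N·m.
  - The side camera's positions were several millimetres off the wrist camera's, so I used the wrist camera.
- **Last look:** No other object had visibly moved, and the gripper was open and clear of everything.

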